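# Fetch a specimen stub with the sprung tongs

## Task

With the sprung tongs from the orange stand, reach down into the pocket of the blue storage block that holds the brass specimen stub, squeeze the tongs shut on its head, draw it out, and press it fully home, upright, in the socket of the white holder: bear down on the socket's floor with a steady 10 to 25 N for half a second, and never more. Then stand the tongs back in their stand and let go. Touch the stubs only with the tongs, do not push hard on the block or the holder or crush the stub, and leave the dark steel stub, the vials and the dish where they are.

Things in the scene. Friction and masses are not known exactly. Their poses are not given: they have to be found in the camera images.
- tongs: Sprung parallel tongs, 122 mm tall, 80 g, tips down in the stand. Origin: midway between the tips at their lower end; z up, y the line along which they close. Steel blades 10 mm wide (x), 3 mm thick, up to 74 mm; then two green grip plates to 118 mm, then a black crossbar, 17 mm along y. Open, there are 20 mm between the blades, 26 mm outside. The leaves stay parallel.
- tongs_grip (a point): Middle of the grip plates, where to hold the tongs, 96 mm above the tips. Plates 24 mm wide (x), 30 mm over their flat outer faces (y) when open, 22 mm when just shut on a stub, 19 mm fully shut; blades move in 1:1 (a gripper squeezing hard may read up to 3 mm less). Spring: 6 N per leaf open, 12.4 N shut on a stub; only force beyond that grips. Held at 28 mm they stay open by 18 mm.
- stand: Orange upright sleeve for the tongs on a dark plate 90 x 90 mm, fixed to the bench. Origin: centre of its underside, z up. Bore 15 mm (x) by 31 mm (y), centred on the origin; its floor is 8 mm and its top 62 mm above the origin. The tongs stand on that floor, their y along the stand's y (either way round).
- block: Blue and aluminium storage block, 80 (x) by 60 (y) by 72 mm tall, fixed. Origin: centre of its underside, z up. Two pockets at x = -20 and +20 mm, y = 0, each 16 (x) by 32 mm (y), 52 mm deep (floor 20 mm up); in mid-floor a recess 14 x 14 mm, 10 mm deeper, for a stub's foot. Too narrow for gripper fingers; the tongs go in with their y along the block's y.
- pocket0 (a point): Centre of the mouth of the block's pocket at x = -20 mm, 72 mm up; axes as the block. In the +x wall of each recess a sprung catch (mid-height 16 mm above the bench) pushes the stub's foot to the -x wall with 12 N; drawing a stub out takes up to 15 N.
- pocket1 (a point): The same for the pocket at x = +20 mm.
- stub: Brass specimen stub, green dot on top, 24 mm tall, 28 g. Origin: centre of its underside, z along it. Round foot 12 mm across, 10 mm tall, 2 mm chamfer; square head 12 x 12 mm from 10 to 24 mm. Starts in either pocket, sides along the block's, 1 mm to -x of the pocket's middle, held by the catch 0 to 2.5 mm above the recess floor. Each blade may squeeze it with up to 60 N.
- other_stub: Dark steel specimen stub with a red dot, same shape, in the other pocket; to be left there.
- holder: White holder block 50 x 50 mm, top 17 mm above the bench, on a black foot plate 100 (x) x 90 (y) mm, 6 mm thick, fixed to the bench. Origin: centre of its underside, z up.
- socket (a point): Centre of the mouth of the holder's socket, 17 mm above the bench, axes as the holder's. Socket 14 x 14 mm; its floor (socket_floor, a set stop 4 mm thick) lies 4 to 7 mm down, not measured: find it by feel. A round-nosed sprung catch (12 N, 1.5 mm below the mouth) in the +x wall resists with 3 to 12 N and pushes the foot up to 1 mm to -x. Any turn of the stub will do.
- vial_blue: Jar with blue lid, 28 mm diameter, 55 mm tall, standing; origin under its centre. To be left alone.
- vial_white: Jar with white lid, 28 mm diameter, 55 mm tall, standing; origin under its centre. To be left alone.
- dish: Open glass dish, 64 mm across, 14 mm tall; origin under its centre. To be left alone.
Not all that is in view belongs to the job. What is meant by the tongs is not purple, and is the smaller of those in its own colour.

How it is judged:
On the way, in this order (a step that is already met when the one before it is completed fails the run):
1. the brass stub, held in the tongs, is lifted clear of the block (z of stub in the frame of block above 0.074 m and contact force between tongs and stub above 1 N), for 0.1 s.
2. the brass stub is fully home in the holder's socket and pressed on its floor with over 10 N (distance between stub and socket_floor_c0 below 0.0036 m and horizontal distance between stub and socket below 0.003 m and angle between stub's own z axis and vertical below 0.12 rad and contact force between stub and socket_floor_c0 above 10 N), for 0.5 s.
At the end, for the whole second after the job is handed in: Brass stub upright in the socket, on its floor (within 1.5 mm), 3 mm of its centre, at rest, clear of the tongs; tongs released and standing in their stand, tips within 6 mm of its floor and 8 mm of its middle, within 7 degrees of upright; steel stub within 4 mm of its start (distance between stub and socket_floor_c0 below 0.0036 m and horizontal distance between stub and socket below 0.003 m and angle between each of stub, tongs's own z axis and vertical below 0.12 rad and linear speed of each of stub, tongs below 0.02 m/s and contact force between tongs and stub below 0.1 N and z of tongs in the frame of stand between -0.003 and 0.014 m and horizontal distance between tongs and stand below 0.008 m and z of tongs in the frame of stand above 0.004 m and distance of other_stub from where it was at the start of the episode below 0.004 m); the robot touches nothing.
It fails at once if a finger or the arm touches a stub (contact force between any of the fingers, the arm and stub above 0.3 N or contact force between any of the fingers, the arm and other_stub above 0.3 N).
It fails at once if the stub presses on the socket floor with more than 25 N, or the tongs on the block or holder with more than 30 N (contact force between stub and socket_floor_c0 above 25 N or contact force between tongs and block above 30 N or contact force between tongs and holder above 30 N).
It fails at once if a leaf of the tongs squeezes the stub with more than 60 N (contact force between any of leaf_a_c0, leaf_b_c0 and stub above 60 N).
It fails at once if the robot hits the block or the holder (contact force between any of the fingers, the arm and block above 15 N or contact force between any of the fingers, the arm and holder above 15 N).
It fails at once if the steel stub is shifted by more than 4 mm, or a vial or the dish by more than 15 mm (distance of other_stub from where it was at the start of the episode above 0.004 m or distance of any of vial_blue, vial_white, dish from where it was at the start of the episode above 0.015 m).
It also fails if it takes over 67 s, if anything falls off the work surface, if the arm or the gripper's body presses on something with over 40 N, if the wrist force passes 120 N, or if a joint passes its speed limit or range.

## Robot

A 6-joint arm with a two-finger parallel gripper is mounted at the origin on the work surface. World frame = base frame: x ahead of the robot, y to its left, z up, the work surface at z = 0. Lengths are in m, angles in rad, forces in N, time in s.
With the tool pointing down it reaches from about 0.35 to 0.875 m from the base axis. Payload 4.2 kg.
Tool frame: the origin (TCP) lies at the very end of the fingers, on their centre line; the grasp point (between the pads) lies 19 mm behind it; z points along the fingers, x is the direction in which the jaws open and shut, and the axes are right-handed (so a half turn about z gives the same grasp; the last joint's range is limited). The gripper opens to 85 mm and grips with 20 to 120 N. Pads are 22 mm wide; open, the fingers measure 114 mm over their backs; the gripper's body (76 mm by 85 mm) begins 54 mm behind the grasp point. The pads swing forward as they close: fully open they stand 13 mm farther back than shut.
Start: joints at [1.482, 0.385, 0.008, 0, -1.194, -0.259], TCP at [0.213, 0.588, 0.231] pointing down, gripper open.
Joint ranges: [-3.14, 3.14], [-1.21, 2.06], [-1.07, 1.41], [-3.16, 2.05], [-2.99, -0.16], [-3.1, 3.1]. Speed limits (rad/s): [2.79, 2.79, 3.14, 3.14, 3.14, 3.14].

## Interface

Orientations are given as a 3x3 rotation matrix whose columns are the frame's x, y, z axes.
In Python, from rig import observe, read_camera, hand_in, search_frame, pinpoint gives the robot as it stands.
- The arm moves only by the tool move_arm, never from a script. Its argument "rows" is a list that holds one entry, the list of rows, each a list of 7 numbers: the shift along the tool's x, y, z in mm, then the turn, a rotation vector about the tool's x, y, z in rad, then the closure, from 0 (fully open) to 1 (shut). In form: [[[tx, ty, tz, ax, ay, az, claw], ...]]. A call has 1 to 5 rows; each row shifts and turns the pose as measured when the row begins, along the tool's axes as they then stand; what a row does not reach is not made up. A row lasts 1/10 s, in which the tool goes at most 50 mm and 8.59 degrees, less where a joint would pass 70% of its speed; a pose out of reach is approached as far as the arm can. A call with a gripper value outside its range is refused whole. The fingers move at their own pace and stop on an object; the grip force is fixed at half the most. Time passes only in rows, so rows that do not move let the fingers close. It gives the time, the measured TCP pose, the force and the opening at its end, in the units of the state.
- observe(): the state, without advancing time (a new reading comes with each control period).
- read_camera(name): name is "side" or "top" or "wrist"; returns a dict with "pixels" (384x512x3 uint8, red, green, blue), "intrinsics" (3x3 intrinsics, pixels), "R" (3x3) and "t" (3): a world point X has camera coordinates R X + t. Camera axes: x right, y down, z forward; pixel columns grow to the right and rows downward; lengths in m; the calibration is good to about 2 mm. A picture is of the moment at which its call begins. There is no depth.
- hand_in(): hands the job in, once; it reports no verdict.
Trained networks look in the newest picture that a camera, given by its name, has taken for a name from the list of things; names that differ only in an ending like _2 or _b are one class to them, and where a whole thing is asked for, a point or a joint stands for the part that bears it (a point fixed in the world has none). Each returns a list of dicts, best first, with "score" (0 to 1); they miss things now and then, are a little off and sometimes report something else, mostly with a low value. They report only what shows in the picture. A call takes as long as a camera call. They do not tell look-alikes from the thing itself.
- search_frame(camera, thing): "extent" ([left, top, right, bottom] in pixels, round what is visible of it).
- pinpoint(camera, thing): "location" ([column, row] in pixels: a listed point, or the origin of a listed thing).
The state is a dict: "time": time; "joint_positions": joint angles; "dq": joint speeds; "joint_torque": joint torques, N m; "tcp_pos": TCP position; "orientation": TCP orientation; "wrist_force": force on the tool from outside, world axes, zero at the start; "wrist_torque": the same for the moment, N m; "grip_width": finger opening in m.
Only numpy, scipy, OpenCV 4.12 (cv2) and the standard library are available. Lean on these libraries where they do the work, as an engineer would, in place of code of your own. Each camera call takes 0.05 s, during which the arm holds its last target. There are 200 camera calls.

## Working session

There is one attempt and no reset: what is moved stays moved. The work goes in short steps, Python scripts to look and compute and a tool call to move; the robot and the scene stay as the last step left them, time stands still between calls to the robot, and variables do not carry over. Pictures are saved under pics/ and viewed, about 8 in all and at most 12, crops included, and the job is handed in when it is done.

Besides the shell and the picture viewer there is one more tool, called after ">>>" by a JSON object that holds its "method" and its "body", one argument or row to a line. move_arm: Moves the arm, as the interface text tells. Its arguments: {"type":"object","properties":{"rows":{"type":"array"}},"required":["rows"]}

```bash
ls; mkdir -p pics
cat > h.py <<'E'
import numpy as np, cv2, json
from rig import observe, read_camera, hand_in, search_frame, pinpoint
def ray(c,px):
    K=np.array(c["intrinsics"]);R=np.array(c["R"]);t=np.array(c["t"])
    d=R.T@np.linalg.solve(K,[px[0],px[1],1.]);return -R.T@t,d/np.linalg.norm(d)
def tri(obs):
    A=np.zeros((3,3));b=np.zeros(3);L=[ray(c,p) for c,p in obs]
    for o,d in L:
        P=np.eye(3)-np.outer(d,d);A+=P;b+=P@o
    X=np.linalg.solve(A,b);return X,[1000*np.linalg.norm((np.eye(3)-np.outer(d,d))@(X-o)) for o,d in L]
def atz(c,p,z):
    o,d=ray(c,p);return o+d*(z-o[2])/d[2]
def proj(c,X):
    v=np.array(c["R"])@np.array(X)+np.array(c["t"]);v=np.array(c["intrinsics"])@v;return v[:2]/v[2]
def save(n,im):cv2.imwrite("pics/"+n,cv2.cvtColor(im,cv2.COLOR_RGB2BGR))
E
python3 - <<'E'
from h import *
C={n:read_camera(n) for n in("top","side","wrist")}
import pickle;pickle.dump(C,open("c0.pkl","wb"))
im=np.vstack([np.hstack([C["top"]["pixels"],C["side"]["pixels"]])]);save("a.png",cv2.resize(im,(800,300),interpolation=cv2.INTER_AREA))
save("top.png",cv2.resize(C["top"]["pixels"],(800,600)));save("side.png",cv2.resize(C["side"]["pixels"],(800,600)))
for n in C:
  print(n,"cam at",-np.array(C[n]["R"]).T@C[n]["t"])
  for th in["tongs","tongs_grip","stand","block","pocket0","pocket1","stub","other_stub","holder","socket","vial_blue","vial_white","dish"]:
    print(th,[(np.round(r["location"],1).tolist(),round(r["score"],2)) for r in pinpoint(n,th)[:4]])
s=observe();print(s["time"],s["tcp_pos"],s["orientation"],s["wrist_force"],s["grip_width"])
E
```

```text
pics
top cam at [ 0.51715834 -0.01819471  1.18154478]
tongs [([368.1, 192.1], 0.85), ([326.3, 145.6], 0.79), ([324.7, 189.9], 0.68)]
tongs_grip [([388.0, 189.1], 0.79), ([338.2, 140.6], 0.77), ([143.6, 214.2], 0.75), ([231.9, 217.6], 0.73)]
stand [([323.0, 191.5], 0.93)]
block [([230.0, 227.9], 0.6)]
pocket0 [([230.2, 222.2], 0.89), ([231.8, 236.1], 0.67)]
pocket1 [([230.2, 222.2], 0.89), ([231.8, 236.1], 0.67)]
stub [([231.8, 220.7], 0.42), ([230.1, 237.8], 0.36)]
other_stub [([231.4, 218.6], 0.5)]
holder [([145.4, 217.6], 0.96), ([320.8, 190.3], 0.34)]
socket [([146.7, 212.9], 0.73)]
vial_blue [([199.5, 143.6], 0.59)]
vial_white []
dish [([241.9, 135.9], 0.8), ([231.7, 231.3], 0.66)]
side cam at [ 0.55048423 -0.62346354  0.78037643]
tongs [([268.3, 338.8], 0.75), ([311.6, 203.4], 0.69), ([320.3, 285.7], 0.59), ([264.0, 286.5], 0.55)]
tongs_grip [([265.4, 260.7], 0.76), ([269.6, 304.7], 0.69), ([323.7, 261.8], 0.62)]
stand [([263.8, 283.2], 0.96)]
block [([218.9, 202.2], 0.75), ([223.3, 142.1], 0.3)]
pocket0 [([204.8, 183.1], 0.72), ([219.7, 185.0], 0.58), ([267.4, 258.8], 0.46)]
pocket1 [([204.8, 183.1], 0.72), ([219.7, 185.0], 0.58), ([267.4, 258.8], 0.46)]
stub []
other_stub []
holder [([223.6, 148.0], 0.95)]
socket [([226.0, 139.3], 0.65)]
vial_blue [([295.0, 170.0], 0.7), ([299.3, 254.1], 0.43)]
vial_white [([299.8, 254.8], 0.79)]
dish [([311.4, 205.0], 0.76)]
wrist cam at [0.28782493 0.56072049 0.37240595]
tongs []
tongs_grip []
stand []
block []
pocket0 []
pocket1 []
stub []
other_stub []
holder []
socket []
vial_blue []
vial_white []
dish []
2.1 [0.21298903 0.58756805 0.23131782] [[-3.40853687e-01 -9.40116357e-01 -1.67222774e-05]
 [-9.40116357e-01  3.40853686e-01  2.57420667e-05]
 [-1.85006881e-05  2.44951648e-05 -1.00000000e+00]] [-0.84523944  0.23256945 -0.2903604 ] 0.08577945045422782
```

View pics/top.png

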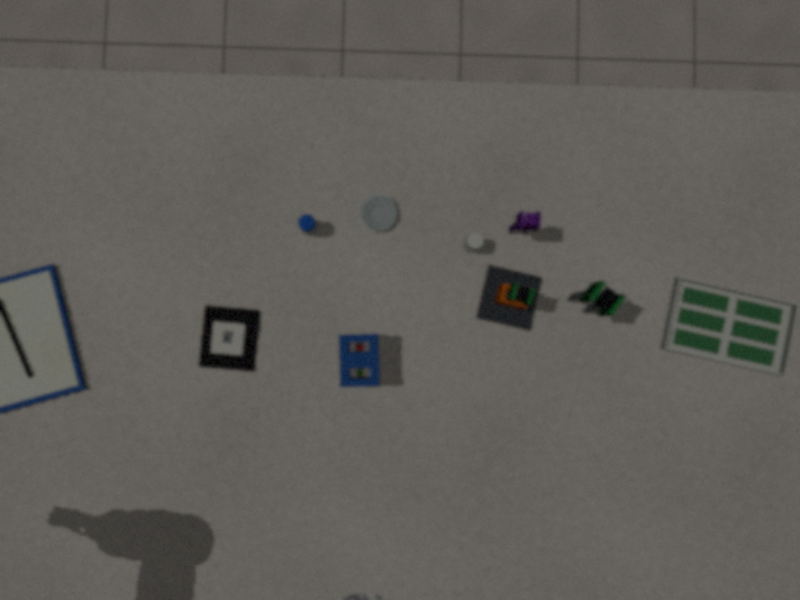

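View pics/side.png

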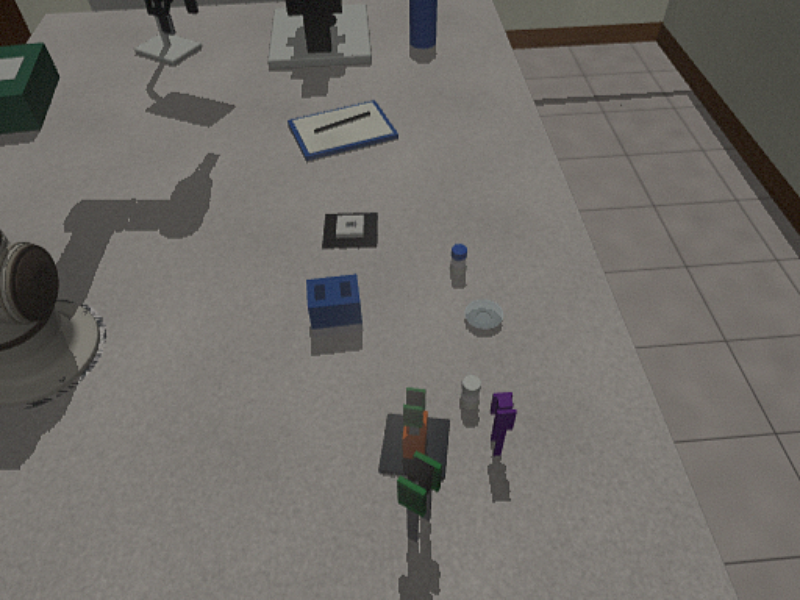

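Run:
```python
from h import *
import pickle;C=pickle.load(open("c0.pkl","rb"));t,s,w=C["top"],C["side"],C["wrist"]
f=512/800
for n,a,b in [("stand",(323,191.5),(263.8,283.2)),("holder",(145.4,217.6),(223.6,148)),("socket",(146.7,212.9),(226,139.3)),("block",(230,227.9),(218.9,202.2)),("pkt near x",(360*f,373*f),(204.8,183.1)),("pkt far",(360*f,347*f),(219.7,185))]:
  X,e=tri([(t,a),(s,b)]);print(n,X.round(4),np.round(e,1))
for n,p,z in [("dish",(380,213),0),("blue",(307,223),.05),("white",(475,241),.05),("purple",(526,222),.1),("tongs top",(519,295),.13),("big",(604,297),.13),("stub top near",(360,373),.03)]:
  print(n,atz(t,(p[0]*f,p[1]*f),z).round(3))
print(np.array(w["R"])@np.array(observe()["orientation"])); print(w["intrinsics"])
```

```text
stand [ 0.5853 -0.2133 -0.0046] [0.1 0.1]
holder [ 0.5073  0.2399 -0.0111] [0.6 0.6]
socket [0.5184 0.2276 0.0331] [0.4 0.4]
block [0.4887 0.0227 0.0014] [2.5 2.5]
pkt near x [0.4638 0.0181 0.0828] [0.8 0.8]
pkt far [0.5006 0.0195 0.0707] [1.3 1.3]
dish [ 0.722 -0.005  0.   ]
blue [0.694 0.109 0.05 ]
white [ 0.673 -0.156  0.05 ]
purple [ 0.697 -0.226  0.1  ]
tongs top [ 0.584 -0.212  0.13 ]
big [ 0.585 -0.337  0.13 ]
stub top near [0.46 0.02 0.03]
[[ 0.99999785  0.00106473 -0.00178092]
 [-0.00156518  0.95055006 -0.31056744]
 [ 0.00136218  0.31056956  0.95054968]]
[[335.54035273   0.         252.45304442]
 [  0.         335.54035273 192.21500904]
 [  0.           0.           1.        ]]
```

>>> {"method": "move_arm", "body": {
  "rows": [
    [[23,-44,3,0,0,-0.116,0],[28,-41,3,0,0,-0.116,0],[33,-38,3,0,0,-0.116,0],[37,-34,3,0,0,0,0],[37,-34,3,0,0,0,0]]
  ]
}}

```text
time: 2.6
tcp_pos: [0.3826, 0.4075, 0.2158]
orientation: [[0.027, -1.0, 0.002], [-1.0, -0.027, 0.003], [-0.003, -0.002, -1.0]]
wrist_force: [1.0, 1.1, 0.3]
grip_width: 0.0856
```

>>> {"method": "move_arm", "body": {
  "rows": [
    [[36,-30,2,0,0,0,0],[36,-30,2,0,0,0,0],[36,-30,2,0,0,0,0],[36,-30,2,0,0,0,0],[30,-25,2,0,0,0,0]]
  ]
}}

```text
time: 3.1
tcp_pos: [0.5381, 0.2293, 0.2065]
orientation: [[0.027, -1.0, 0.004], [-1.0, -0.027, 0.005], [-0.005, -0.004, -1.0]]
wrist_force: [-0.7, 1.0, 0.1]
grip_width: 0.0855
```

```bash
cat > look.py <<'E'
import sys,pickle
from h import *
def look(tag,things,crop=None):
    c=read_camera("wrist");pickle.dump(c,open(tag+".pkl","wb"));save(tag+".png",c["pixels"])
    for th in things: print(th,[(np.round(r["location"],1).tolist(),round(r["score"],2)) for r in pinpoint("wrist",th)[:4]])
    s=observe();print("cam",(-np.array(c["R"]).T@c["t"]).round(4),s["time"],np.round(s["tcp_pos"],4),np.round(s["wrist_force"],1),s["grip_width"])
    return c
if __name__=="__main__": look(sys.argv[1],sys.argv[2:])
E
python3 look.py hold1 socket holder
```

```text
socket [([253.6, 193.6], 0.86)]
holder [([249.3, 190.9], 0.8)]
cam [0.6172 0.2314 0.3489] 3.25 [0.538  0.2291 0.2059] [ 0.6  0.3 -0.4] 0.08569762600299098
```

>>> {"method": "move_arm", "body": {
  "rows": [
    [[43,10,0,0,0,0,0],[43,10,0,0,0,0,0],[43,10,0,0,0,0,0],[43,8,0,0,0,0,0],[38,8,0,0,0,0,0]]
  ]
}}

```text
time: 3.75
tcp_pos: [0.4965, 0.0191, 0.2046]
orientation: [[0.037, -0.999, 0.006], [-0.999, -0.037, 0.006], [-0.006, -0.006, -1.0]]
wrist_force: [-0.6, -0.2, 0.5]
grip_width: 0.0856
```

```bash
python3 look.py blk1 block pocket0 stub other_stub
```

```text
block []
pocket0 [([254.3, 177.9], 0.91), ([251.9, 218.7], 0.57)]
stub []
other_stub [([257.9, 163.5], 0.64)]
cam [0.5753 0.0219 0.3471] 4.0 [0.4975 0.0205 0.2046] [ 0.6  0.4 -0.2] 0.0858979778152226
```

>>> {"method": "move_arm", "body": {
  "rows": [
    [[45,-15,-5,0,0,0,0],[45,-15,-5,0,0,0,0],[45,-15,-5,0,0,0,0],[45,-15,-5,0,0,0,0],[40,-15,-5,0,0,0,0]]
  ]
}}

```text
time: 4.5
tcp_pos: [0.588, -0.1895, 0.2299]
orientation: [[0.061, -0.998, 0.008], [-0.998, -0.061, 0.007], [-0.007, -0.009, -1.0]]
wrist_force: [0.8, 0.7, -0.5]
grip_width: 0.0856
```

```bash
python3 look.py st1 stand tongs tongs_grip
python3 - <<'E'
from h import *
im=[cv2.imread(f"pics/{n}.png") for n in("hold1","blk1","st1")]
cv2.imwrite("pics/m1.png",np.vstack([np.hstack([cv2.resize(i,(400,300),interpolation=cv2.INTER_AREA) for i in im[:2]]),np.hstack([cv2.resize(im[2],(400,300),interpolation=cv2.INTER_AREA),np.zeros((300,400,3),np.uint8)])]))
E
```

```text
stand [([280.8, 160.9], 0.87)]
tongs [([300.7, 52.6], 0.95), ([380.2, 171.6], 0.88), ([282.6, 164.0], 0.73)]
tongs_grip [([437.5, 212.2], 0.81), ([287.5, 190.0], 0.65), ([316.2, 46.0], 0.59)]
cam [ 0.6663 -0.1851  0.3726] 4.7 [ 0.5871 -0.1887  0.2289] [ 0.1  0.3 -0.4] 0.08528684169576892
```

View pics/m1.png

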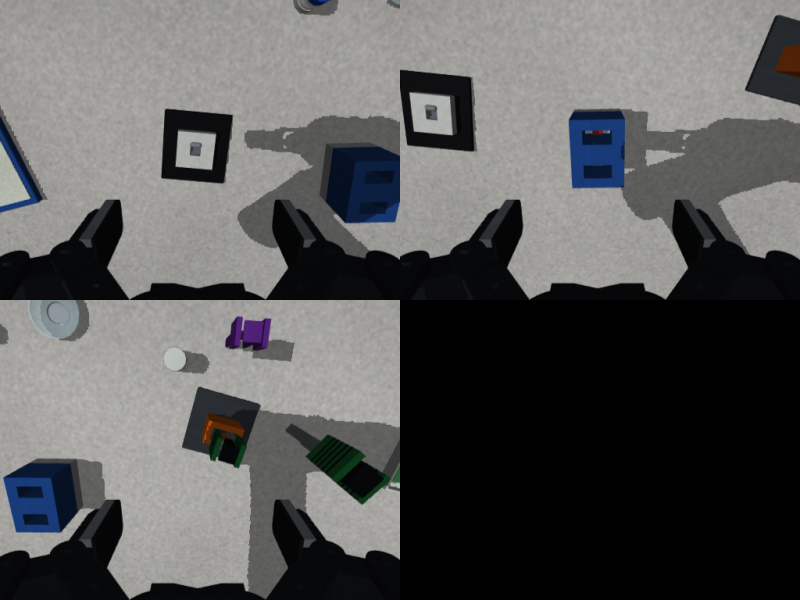

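Run:
```python
from h import *
import pickle
c=pickle.load(open("st1.pkl","rb"));im=c["pixels"]
save("crop1.png",cv2.resize(im[95:225,210:380],None,fx=4.5,fy=4.5,interpolation=cv2.INTER_CUBIC))
c=pickle.load(open("st1.pkl","rb"))
for X in [(.5853,-.2133,z) for z in (0,.062,.104,.126)]: print(proj(c,X))
h=pickle.load(open("hold1.pkl","rb"));print("sock",atz(h,(253.6,193.6),.017),"holder",atz(h,(249.3,190.9),0))
b=pickle.load(open("blk1.pkl","rb"));print("pk",atz(b,(254.3,177.9),.072),atz(b,(251.9,218.7),.072))
```

```text
[275.20935402 162.21320608]
[278.97077019 176.30155088]
[282.41807817 189.21340673]
[284.64761879 197.56412771]
sock [0.50879881 0.22883586 0.017     ] holder [0.50621195 0.23348182 0.        ]
pk [0.50001978 0.01907139 0.072     ] [0.46263772 0.01979264 0.072     ]
```

View pics/crop1.png

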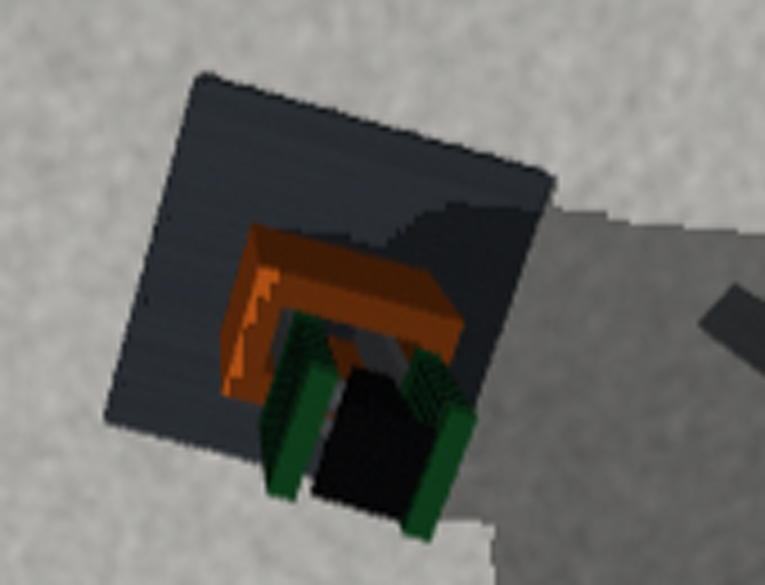

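Run:
```python
from h import *
import pickle
c=pickle.load(open("st1.pkl","rb"))
P=lambda u,v,z:atz(c,(210+u/4.5-.4,95+v/4.5-.4),z)
def deg(v):return np.degrees(np.arctan2(v[1],v[0])),np.linalg.norm(v)*1000
for z in(.006,.008):
  a,b,d=P(202,75,z),P(553,180,z),P(107,418,z);print("plate",a[:2],deg(b-a),deg(d-a),"centre",(b+d)/2)
Q=[P(*p,.126) for p in[(320,362),(345,370),(297,500),(268,493),(450,402),(475,410),(432,540),(403,532)]]
print("grip centre",(Q[0]+Q[5]+Q[3]+Q[6])/4, "y dir",deg(Q[5]-Q[0]),deg(Q[6]-Q[3]),"x",deg(Q[3]-Q[0]),deg(Q[6]-Q[5]))
S=[P(*p,.062) for p in[(258,262),(463,322)]];print("sleeve",deg(S[1]-S[0]))
s=observe();print(deg(np.array(s["orientation"])[:,0]))
for th in ["stand"]:pass
```

```text
plate [ 0.64042718 -0.1863845 ] (np.float64(-102.78529536701862), np.float64(88.21973778012058)) (np.float64(167.66924215415224), np.float64(88.13764976863959)) centre [ 0.58761354 -0.2199896   0.006     ]
plate [ 0.64056852 -0.18637743] (np.float64(-102.78529536701862), np.float64(87.73848800452274)) (np.float64(167.66924215415224), np.float64(87.65684779347843)) centre [ 0.58804299 -0.21979921  0.008     ]
grip centre [ 0.58768255 -0.21930011  0.126     ] y dir (np.float64(-104.07911590376489), np.float64(27.8576748158092)) (np.float64(-103.28852312621814), np.float64(30.0747328927095)) x (np.float64(163.70773221253864), np.float64(24.910239926187018)) (np.float64(168.84959318580235), np.float64(24.508698670281508))
sleeve (np.float64(-102.93277620245463), np.float64(45.11446182421543))
(np.float64(-86.64660254712948), np.float64(999.9999999999998))
```

```bash
cat > go.py <<'E'
# go.py x y z(m) yaw_deg(tool x): remaining shift (mm) and turn in the tool axes
import sys
from h import *
from scipy.spatial.transform import Rotation as Ro
x,y,z,a=map(float,sys.argv[1:5]);s=observe();R=np.array(s["orientation"]);a=np.radians(a)
T=np.array([[np.cos(a),np.sin(a),0],[np.sin(a),-np.cos(a),0],[0,0,-1]])
print("t",s["time"],"shift",(1000*R.T@(np.array([x,y,z])-s["tcp_pos"])).round(1),"turn",Ro.from_matrix(R.T@T).as_rotvec().round(4),"tilt",R[:2,2].round(4),"F",np.round(s["wrist_force"],1),"M",np.round(s["wrist_torque"],2),"w",round(s["grip_width"],4))
E
python3 go.py .588 -.2195 .16 -102.8
```

```text
t 4.7 shift [31.3  1.4 68.6] turn [-0.0061  0.0084  0.2819] tilt [0.0067 0.0078] F [ 0.1  0.3 -0.4] M [ 0.09  0.07 -0.02] w 0.0853
```

>>> {"method": "move_arm", "body": {
  "rows": [
    [[16,0,17,-0.003,0.004,0.141,0.3],[15,-1,17,-0.003,0.004,0.141,0.3],[0,0,17,0,0,0,0.3],[0,0,17,0,0,0,0.3]]
  ]
}}

```text
time: 5.1
tcp_pos: [0.5909, -0.212, 0.162]
orientation: [[-0.222, -0.975, 0.006], [-0.975, 0.222, -0.0], [-0.001, -0.006, -1.0]]
wrist_force: [0.2, 0.5, 0.3]
grip_width: 0.0596
```

```bash
python3 go.py .588 -.2195 .085 -102.8; python3 look.py st2 tongs_grip
python3 - <<'E'
from h import *
im=cv2.imread("pics/st2.png");cv2.imwrite("pics/st2b.png",cv2.resize(im[100:384,60:450],(780,568)))
E
```

```text
t 5.1 shift [ 8.1  1.7 76.9] turn [-0.0063  0.0014  0.    ] tilt [ 0.0064 -0.0001] F [0.2 0.5 0.3] M [0.08 0.03 0.04] w 0.0596
tongs_grip [([261.5, 217.7], 0.87), ([473.3, 200.1], 0.57)]
cam [ 0.6677 -0.2291  0.3045] 5.2 [ 0.5892 -0.2115  0.1598] [0.4 0.2 0.3] 0.05978315454693545
```

View pics/st2b.png

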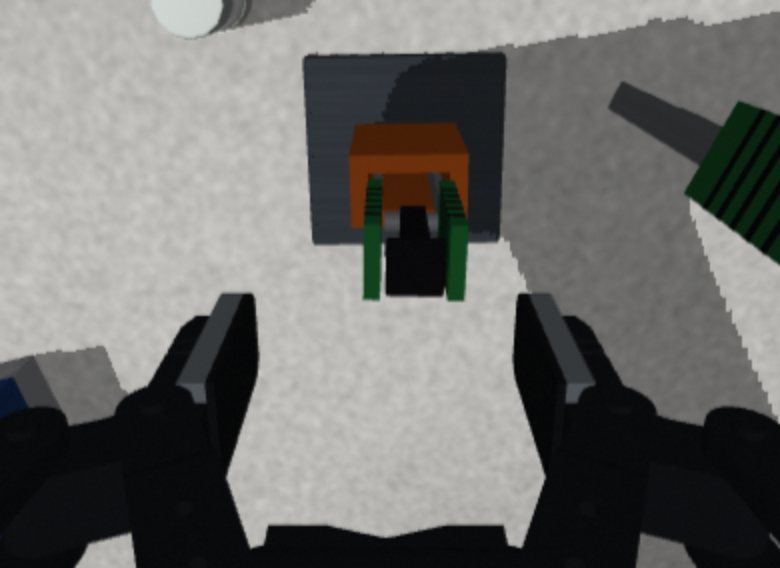

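```bash
python3 - <<'E'
from h import *
import pickle
c=pickle.load(open("st2.pkl","rb"))
P=lambda u,v,z:atz(c,(60+u/2-.25,100+v/2-.25),z)
a,b=P(362.5,299,.126),P(467,300,.126);s=observe();yt=np.array(s["orientation"])[:,1];xt=np.array(s["orientation"])[:,0]
d=b-a;print(np.degrees(np.arctan2(d[1],d[0])),np.linalg.norm(d)*1e3,"centre",(a+b)/2-yt*.012)
p=[P(*q,.007) for q in[(303,57),(506,55),(313,243),(500,242)]];print("plate",sum(p)/4,[np.linalg.norm(p[1]-p[0]),np.linalg.norm(p[2]-p[0])])
# two-view height of near plate corner
c1=pickle.load(open("st1.pkl","rb"));Q=lambda u,v:(210+u/4.5-.4,95+v/4.5-.4)
W=lambda u,v:(60+u/2-.25,100+v/2-.25)
print("2view",tri([(c1,Q(268,493)),(c,W(362.5,299))]),tri([(c1,Q(432,540)),(c,W(467,300))]))
E
python3 go.py .588 -.2195 .085 -103
```

```text
-103.42021994198926 30.8739817193217 centre [ 0.58723931 -0.21931205  0.12600215]
plate [ 0.58781457 -0.21983374  0.007     ] [np.float64(0.08900894662396229), np.float64(0.08814232965826095)]
2view (array([ 0.57929271, -0.20170162,  0.12637164]), [np.float64(0.012495713618273207), np.float64(0.012495713618224097)]) (array([ 0.57139225, -0.23150194,  0.12444783]), [np.float64(0.3040180511913907), np.float64(0.3040180511913578)])
t 5.2 shift [ 8.2 -0.6 74.8] turn [-0.0002  0.0013  0.0036] tilt [0.0005 0.0013] F [0.4 0.2 0.3] M [-0.04  0.05 -0.04] w 0.0598
```

>>> {"method": "move_arm", "body": {
  "rows": [
    [[8,-0.6,8,0,0,0.003,0.35],[0,0,22,0,0,0,0.4],[0,0,22,0,0,0,0.4],[0,0,22,0,0,0,0.4]]
  ]
}}

```text
time: 5.6
tcp_pos: [0.5934, -0.2171, 0.0909]
orientation: [[-0.217, -0.976, 0.015], [-0.976, 0.217, -0.002], [-0.001, -0.015, -1.0]]
wrist_force: [0.6, -0.7, -0.9]
grip_width: 0.0511
```

```bash
python3 go.py .5877 -.2195 .085 -103
```

```text
t 5.6 shift [3.6 5.2 5.8] turn [-0.0149  0.0014  0.0084] tilt [ 0.0148 -0.002 ] F [ 0.6 -0.7 -0.9] M [-0.03  0.    0.06] w 0.0511
```

>>> {"method": "move_arm", "body": {
  "rows": [
    [[1,1,4,-0.002,0,0.005,0.4],[0,0,0,0,0,0,0.4]]
  ]
}}

```text
time: 5.8
tcp_pos: [0.5911, -0.2171, 0.0851]
orientation: [[-0.221, -0.975, 0.009], [-0.975, 0.221, -0.001], [-0.001, -0.009, -1.0]]
wrist_force: [0.8, -0.1, 0.7]
grip_width: 0.0512
```

```bash
python3 go.py .5877 -.2195 .085 -103
```

```text
t 5.8 shift [3.1 2.8 0. ] turn [-0.0086  0.0011  0.0044] tilt [ 0.0086 -0.0009] F [ 0.8 -0.1  0.7] M [ 0.07 -0.04  0.  ] w 0.0512
```

>>> {"method": "move_arm", "body": {
  "rows": [
    [[3,2.5,0,-0.008,0.001,0.004,0.5],[0,0,0,0,0,0,0.55]]
  ]
}}

```text
time: 6.0
tcp_pos: [0.5891, -0.2197, 0.0874]
orientation: [[-0.224, -0.975, 0.003], [-0.975, 0.224, -0.001], [0.0, -0.004, -1.0]]
wrist_force: [0.8, -0.0, -0.1]
grip_width: 0.0382
```

```bash
python3 go.py .5877 -.2195 .085 -103
```

```text
t 6.0 shift [0.2 1.4 2.4] turn [-0.0036 -0.0001  0.001 ] tilt [ 0.0035 -0.0009] F [ 0.8 -0.  -0.1] M [-0.04 -0.01 -0.01] w 0.0382
```

>>> {"method": "move_arm", "body": {
  "rows": [
    [[0,1.5,2,-0.003,0,0.001,0.6],[0,0,0,0,0,0,0.67],[0,0,0,0,0,0,0.675],[0,0,0,0,0,0,0.675]]
  ]
}}

```text
time: 6.4
tcp_pos: [0.5886, -0.2196, 0.0878]
orientation: [[-0.225, -0.974, 0.005], [-0.974, 0.225, -0.001], [-0.0, -0.005, -1.0]]
wrist_force: [-0.4, -0.9, -0.3]
grip_width: 0.028
```

```bash
python3 go.py .5877 -.2195 .085 -103
```

```text
t 6.4 shift [0.1 0.9 2.8] turn [-0.0046  0.0004 -0.0003] tilt [ 0.0046 -0.0006] F [-0.4 -0.9 -0.3] M [-0.03  0.02  0.02] w 0.028
```

>>> {"method": "move_arm", "body": {
  "rows": [
    [[0,0,-8,0,0,0,0.675],[0,0,-15,0,0,0,0.675],[0,0,-15,0,0,0,0.675],[0,0,-15,0,0,0,0.675],[0,0,-15,0,0,0,0.675]]
  ]
}}

```text
time: 6.9
tcp_pos: [0.587, -0.2193, 0.157]
orientation: [[-0.225, -0.974, -0.0], [-0.974, 0.225, 0.0], [-0.0, 0.0, -1.0]]
wrist_force: [-0.4, -0.4, -0.1]
grip_width: 0.0277
```

```bash
python3 go.py .5877 -.2195 .085 -103
```

```text
t 6.9 shift [ 0.  -0.7 72. ] turn [ 0.0005  0.0001 -0.0004] tilt [-0.0005  0.0002] F [-0.4 -0.4 -0.1] M [-0.01 -0.04  0.01] w 0.0277
```

Run:
```python
from h import *
import pickle
c=pickle.load(open("blk1.pkl","rb"))["pixels"][130:250,205:305]
t=pickle.load(open("c0.pkl","rb"))["top"]["pixels"][205:255,205:255]
a=cv2.resize(c,(500,600),interpolation=cv2.INTER_CUBIC);b=cv2.resize(t,(300,300),interpolation=cv2.INTER_CUBIC)
o=np.zeros((600,800,3),np.uint8);o[:,:500]=a;o[:300,500:]=np.clip(b.astype(int)*2,0,255);save("crop2.png",o)
```

```text
(no output)
```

View pics/crop2.png

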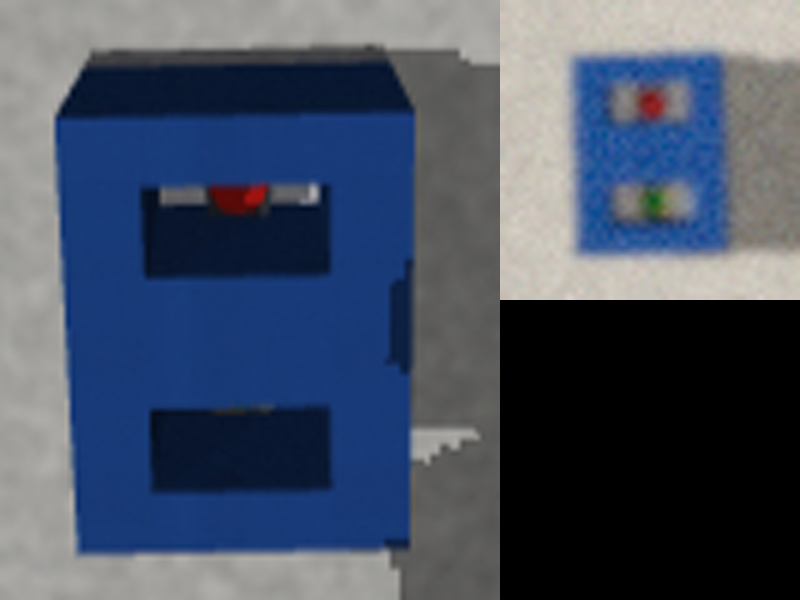

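```bash
python3 - <<'E'
from h import *
import pickle
c=pickle.load(open("blk1.pkl","rb"));t=pickle.load(open("c0.pkl","rb"))["top"]
W=lambda u,v:(205+u/5-.4,130+v/5-.4)
def deg(v):return np.degrees(np.arctan2(v[1],v[0])).round(2),(np.linalg.norm(v)*1000).round(1)
B=[atz(c,W(*p),.072) for p in[(57,117),(414,112),(408,548),(78,553)]]
print("block",(sum(B)/4).round(4),deg(B[1]-B[0]),deg(B[2]-B[3]),deg(B[0]-B[3]),deg(B[1]-B[2]))
for q in([(152,411),(330,407),(330,490),(153,491)],[(143,187),(330,184),(330,274),(146,276)]):
  p=[atz(c,W(*x),.072) for x in q];print("pkt",(sum(p)/4).round(4),deg(p[1]-p[0]),deg(p[2]-p[3]),deg(p[0]-p[3]))
T=lambda u,v:(205+(u-500)/6-.4,205+v/6-.4)
for a,b in[((57,117),(573,56)),((414,112),(722,54)),((408,548),(727,250)),((78,553),(578,254))]:
  X,e=tri([(c,W(*a)),(t,T(*b))]);print("2view",X.round(4),np.round(e,1))
g=atz(t,T(653,203),.035);r=atz(t,T(652,103),.035);print("green",g,"red",r)
h=pickle.load(open("hold1.pkl","rb"));save("crop3.png",cv2.resize(h["pixels"][135:240,200:305],(630,630),interpolation=cv2.INTER_CUBIC))
E
python3 go.py .462 .0195 .185 -92
```

```text
block [0.482 0.02  0.072] (np.float64(-87.08), np.float64(59.2)) (np.float64(-86.85), np.float64(59.5)) (np.float64(2.88), np.float64(79.7)) (np.float64(3.09), np.float64(79.4))
pkt [0.4618 0.0189 0.072 ] (np.float64(-86.46), np.float64(31.2)) (np.float64(-87.46), np.float64(31.5)) (np.float64(1.81), np.float64(15.3))
pkt [0.5019 0.0211 0.072 ] (np.float64(-86.94), np.float64(31.4)) (np.float64(-87.21), np.float64(31.5)) (np.float64(2.93), np.float64(15.6))
2view [0.5204 0.0521 0.0723] [0.5 0.5]
2view [ 0.5231 -0.007   0.0723] [0.5 0.5]
2view [ 0.4457 -0.011   0.0758] [0.3 0.3]
2view [0.4425 0.0476 0.0758] [0.4 0.4]
green [0.46132104 0.02037473 0.035     ] red [0.50217031 0.02196073 0.035     ]
t 6.9 shift [-204.5  175.6  -27.9] turn [ 5.000e-04  1.000e-04 -1.924e-01] tilt [-0.0005  0.0002] F [-0.4 -0.4 -0.1] M [-0.01 -0.04  0.01] w 0.0277
```

View pics/crop3.png

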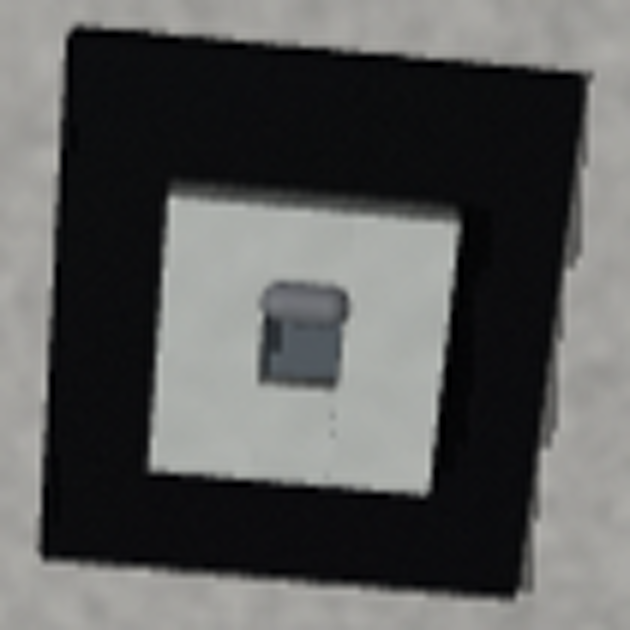

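>>> {"method": "move_arm", "body": {
  "rows": [
    [[-15,13,-9,0,0,-0.07,0.675],[-27,20,-10,0,0,-0.07,0.675],[-28,18,-10,0,0,-0.07,0.675],[-30,16,0,0,0,-0.07,0.675],[-31,14,0,0,0,0,0.675]]
  ]
}}

```text
time: 7.4
tcp_pos: [0.5164, -0.0818, 0.1918]
orientation: [[0.059, -0.998, 0.009], [-0.998, -0.059, -0.002], [0.002, -0.009, -1.0]]
wrist_force: [0.8, -0.5, -0.6]
grip_width: 0.0279
```

```bash
python3 go.py .462 .019 .185 -87
python3 - <<'E'
from h import *
import pickle
h=pickle.load(open("hold1.pkl","rb"));W=lambda u,v:(200+u/6-.4,135+v/6-.4)
def deg(v):return np.degrees(np.arctan2(v[1],v[0])).round(2),(np.linalg.norm(v)*1000).round(1)
for z,q in((.017,[(168,193),(462,211),(432,495),(148,472)]),(.006,[(70,28),(588,73),(518,598),(42,557)]),(.017,[(260,285),(347,290),(340,386),(259,382)])):
  p=[atz(h,W(*x),z) for x in q];print((sum(p)/4).round(4),deg(p[1]-p[0]),deg(p[2]-p[3]),deg(p[0]-p[3]),deg(p[1]-p[2]))
print([atz(h,W(*x),.017).round(4) for x in [(259,384),(340,388)]])
E
```

```text
t 7.4 shift [-103.8   48.5    6.1] turn [-0.0092 -0.002   0.0063] tilt [ 0.0093 -0.0015] F [ 0.8 -0.5 -0.6] M [ 0.06 -0.01 -0.02] w 0.0279
[0.5102 0.2326 0.017 ] (np.float64(-92.02), np.float64(49.9)) (np.float64(-93.35), np.float64(50.5)) (np.float64(-3.77), np.float64(50.8)) (np.float64(-3.09), np.float64(52.0))
[0.5105 0.2324 0.006 ] (np.float64(-93.42), np.float64(88.9)) (np.float64(-93.73), np.float64(88.8)) (np.float64(-3.66), np.float64(98.4)) (np.float64(-3.69), np.float64(98.9))
[0.5119 0.2328 0.017 ] (np.float64(-91.83), np.float64(15.0)) (np.float64(-91.38), np.float64(14.1)) (np.float64(0.45), np.float64(17.6)) (np.float64(-2.23), np.float64(17.5))
[array([0.503, 0.24 , 0.017]), array([0.5026, 0.2259, 0.017 ])]
```

>>> {"method": "move_arm", "body": {
  "rows": [
    [[-28,13,2,-0.002,0,0.002,0.675],[-28,13,1,-0.002,0,0.002,0.675],[-25,11,1,-0.002,0,0.002,0.675],[-13,6,0,0,0,0,0.675],[0,0,0,0,0,0,0.675]]
  ]
}}

```text
time: 7.9
tcp_pos: [0.4646, 0.0156, 0.1913]
orientation: [[0.058, -0.998, 0.009], [-0.998, -0.058, 0.0], [0.0, -0.009, -1.0]]
wrist_force: [-0.5, 0.1, -0.4]
grip_width: 0.0279
```

```bash
python3 go.py .462 .019 .175 -87
```

```text
t 7.9 shift [-3.5  2.6 16.3] turn [-0.009  -0.0004  0.0053] tilt [0.009  0.0001] F [-0.5  0.1 -0.4] M [-0.04 -0.01  0.01] w 0.0279
```

>>> {"method": "move_arm", "body": {
  "rows": [
    [[-3.5,2.3,6,-0.009,0,0.005,0.675],[0,0,0,0,0,0,0.675]]
  ]
}}

```text
time: 8.1
tcp_pos: [0.4624, 0.0191, 0.1858]
orientation: [[0.053, -0.999, 0.001], [-0.999, -0.053, 0.0], [-0.0, -0.001, -1.0]]
wrist_force: [-0.7, 0.3, 0.3]
grip_width: 0.0283
```

```bash
python3 go.py .462 .019 .175 -87; python3 look.py blk2; python3 go.py .462 .019 .175 -87
python3 - <<'E'
from h import *
im=cv2.imread("pics/blk2.png");cv2.imwrite("pics/blk2b.png",cv2.resize(im[150:350,150:360],(630,600),interpolation=cv2.INTER_CUBIC))
E
```

```text
t 8.1 shift [ 0.1  0.4 10.8] turn [-0.001   0.0001  0.0003] tilt [0.0009 0.0001] F [-0.7  0.3  0.3] M [-0.08 -0.    0.04] w 0.0283
cam [0.5418 0.024  0.328 ] 8.15 [0.4629 0.019  0.1863] [-0.1 -0.   0.2] 0.028256010063288303
t 8.15 shift [-0.1  0.9 11.3] turn [-0.0021 -0.0001  0.0004] tilt [0.0021 0.    ] F [-0.1 -0.   0.2] M [-0.03  0.06  0.06] w 0.0283
```

View pics/blk2b.png

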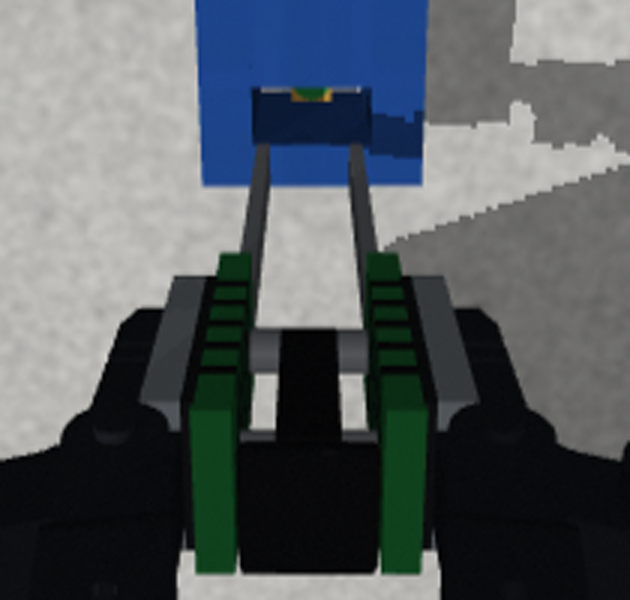

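Run:
```python
from h import *
import pickle
c=pickle.load(open("blk2.pkl","rb"));W=lambda u,v:(150+u/3-.33,150+v/3-.33)
q=[(253,88),(370,88),(372,145),(254,142)]
p=[atz(c,W(*x),.072) for x in q];print("pocket",(sum(p)/4).round(4),(p[0]-p[3]).round(4),(p[1]-p[0]).round(4))
a,b=[atz(c,W(*x),.1065) for x in[(253,145),(364,145)]];print("tips",a.round(4),b.round(4),((a+b)/2).round(4))
B=[atz(c,W(*x),.072) for x in[(204,186),(423,186)]];print("block near edge",B, "centre from near edge",((B[0]+B[1])/2+.02*np.array([1,.05,0])).round(4))
print(atz(c,W(312,93),.035))
```

```text
pocket [0.4619 0.0187 0.072 ] [0.015  0.0008 0.    ] [ 0.0016 -0.0309  0.    ]
tips [0.4649 0.0328 0.1065] [0.4662 0.007  0.1065] [0.4655 0.0199 0.1065]
block near edge [array([0.44037419, 0.04715125, 0.072     ]), array([ 0.44345714, -0.01246214,  0.072     ])] centre from near edge [0.4619 0.0183 0.072 ]
[0.45758237 0.01845066 0.035     ]
```

>>> {"method": "move_arm", "body": {
  "rows": [
    [[1,-0.5,10,0,0,0,0.675],[0.3,0,12,0,0,0,0.675],[0,0,8,0,0,0,0.675],[0,0,4,0,0,0,0.675],[0,0,0,0,0,0,0.675]]
  ]
}}

```text
time: 8.65
tcp_pos: [0.4644, 0.0153, 0.1487]
orientation: [[0.048, -0.999, 0.0], [-0.999, -0.048, -0.001], [0.001, -0.0, -1.0]]
wrist_force: [0.2, -0.2, -1.7]
grip_width: 0.0279
```

```bash
python3 look.py blk3; python3 go.py .4635 .018 .103 -87
python3 - <<'E'
from h import *
im=cv2.imread("pics/blk3.png");cv2.imwrite("pics/blk3b.png",cv2.resize(im[150:300,180:330],(600,600),interpolation=cv2.INTER_CUBIC))
E
```

```text
cam [0.5439 0.0199 0.2908] 8.7 [0.4645 0.0154 0.1491] [-0.   0.3 -0.2] 0.02776042356910192
t 8.7 shift [-2.7  0.9 46.1] turn [-0.0009 -0.0008 -0.0039] tilt [ 0.0009 -0.0007] F [-0.   0.3 -0.2] M [-0.03  0.02  0.01] w 0.0278
```

View pics/blk3b.png

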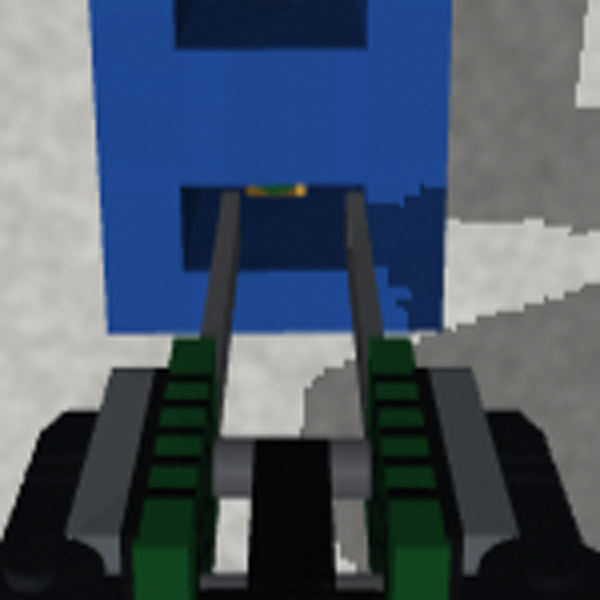

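>>> {"method": "move_arm", "body": {
  "rows": [
    [[-3.2,1,0,0,0,-0.004,0.675],[0,0,0,0,0,0,0.675]]
  ]
}}

```text
time: 8.9
tcp_pos: [0.4639, 0.0188, 0.1495]
orientation: [[0.053, -0.999, 0.002], [-0.999, -0.053, -0.001], [0.001, -0.002, -1.0]]
wrist_force: [0.6, -0.9, -2.3]
grip_width: 0.0277
```

```bash
python3 go.py .4633 .0187 .103 -87
```

```text
t 8.9 shift [-0.   0.7 46.5] turn [-0.002  -0.0006  0.0002] tilt [ 0.0021 -0.0005] F [ 0.6 -0.9 -2.3] M [-0.01  0.05 -0.08] w 0.0277
```

>>> {"method": "move_arm", "body": {
  "rows": [
    [[0,0.6,5,-0.001,0,0,0.675],[0,0,6,0,0,0,0.675],[0,0,6,0,0,0,0.675]]
  ]
}}

```text
time: 9.2
tcp_pos: [0.4642, 0.0194, 0.1329]
orientation: [[0.053, -0.999, 0.005], [-0.999, -0.053, 0.001], [-0.001, -0.005, -1.0]]
wrist_force: [-0.0, -0.4, -0.7]
grip_width: 0.0274
```

```bash
python3 go.py .4633 .0187 .103 -87
```

```text
t 9.2 shift [ 0.7  1.1 29.9] turn [-0.0049  0.0005  0.0011] tilt [0.0049 0.0008] F [-0.  -0.4 -0.7] M [ 0.   -0.01  0.01] w 0.0274
```

>>> {"method": "move_arm", "body": {
  "rows": [
    [[0.5,1,4,-0.005,0,0.001,0.672],[0,0.3,6,-0.001,0,0,0.672],[0,0.2,6,-0.001,0,0,0.672]]
  ]
}}

```text
time: 9.5
tcp_pos: [0.4623, 0.0187, 0.1151]
orientation: [[0.052, -0.999, -0.004], [-0.999, -0.052, 0.0], [-0.0, 0.004, -1.0]]
wrist_force: [0.1, 0.6, -1.2]
grip_width: 0.0282
```

```bash
python3 go.py .4633 .0187 .103 -87
```

```text
t 9.5 shift [ 0.  -1.  12.1] turn [ 0.0035  0.0003 -0.    ] tilt [-0.0035  0.0001] F [ 0.1  0.6 -1.2] M [-0.   -0.02  0.01] w 0.0282
```

>>> {"method": "move_arm", "body": {
  "rows": [
    [[0,-0.5,3,0.003,0,0,0.672],[0,0,3,0,0,0,0.672]]
  ]
}}

```text
time: 9.7
tcp_pos: [0.4625, 0.0185, 0.1078]
orientation: [[0.052, -0.999, -0.002], [-0.999, -0.052, -0.0], [0.0, 0.002, -1.0]]
wrist_force: [0.3, -0.2, -0.6]
grip_width: 0.0277
```

```bash
python3 go.py .4633 .0187 .103 -87
```

```text
t 9.7 shift [-0.1 -0.8  4.8] turn [ 0.0018 -0.0002 -0.0001] tilt [-0.0018 -0.0003] F [ 0.3 -0.2 -0.6] M [-0.02 -0.05 -0.05] w 0.0277
```

>>> {"method": "move_arm", "body": {
  "rows": [
    [[0,0,3,0,0,0,0.672],[0,0,3,0,0,0,0.672]]
  ]
}}

```text
time: 9.9
tcp_pos: [0.4626, 0.0185, 0.1013]
orientation: [[0.052, -0.999, -0.002], [-0.999, -0.052, -0.0], [0.0, 0.002, -1.0]]
wrist_force: [0.7, -0.4, -1.3]
grip_width: 0.0284
```

```bash
python3 go.py .4633 .0187 .103 -87
```

```text
t 9.9 shift [-0.1 -0.7 -1.7] turn [ 0.0017 -0.0002 -0.0001] tilt [-0.0017 -0.0003] F [ 0.7 -0.4 -1.3] M [-0.03  0.03 -0.  ] w 0.0284
```

>>> {"method": "move_arm", "body": {
  "rows": [
    [[0,0,-1,0,0,0,0.7],[0,0,0,0,0,0,0.73],[0,0,0,0,0,0,0.76],[0,0,0,0,0,0,0.8],[0,0,0,0,0,0,1]]
  ]
}}

```text
time: 10.4
tcp_pos: [0.4624, 0.0185, 0.1024]
orientation: [[0.052, -0.999, -0.002], [-0.999, -0.052, -0.0], [0.0, 0.002, -1.0]]
wrist_force: [-0.3, -0.6, -1.1]
grip_width: 0.0175
```

```bash
python3 go.py .4633 .0187 .103 -87
```

```text
t 10.4 shift [-0.1 -0.9 -0.6] turn [ 0.0019 -0.0002 -0.0001] tilt [-0.0019 -0.0003] F [-0.3 -0.6 -1.1] M [ 0.01 -0.01 -0.03] w 0.0175
```

>>> {"method": "move_arm", "body": {
  "rows": [
    [[0,0,0,0,0,0,1],[0,0,0,0,0,0,1]]
  ]
}}

```text
time: 10.6
tcp_pos: [0.4624, 0.0185, 0.1024]
orientation: [[0.052, -0.999, -0.002], [-0.999, -0.052, -0.0], [0.0, 0.002, -1.0]]
wrist_force: [0.6, -0.3, -1.8]
grip_width: 0.0173
```

```bash
python3 go.py .4633 .0187 .103 -87; python3 look.py blk4;python3 - <<'E'
from h import *
im=cv2.imread("pics/blk4.png");cv2.imwrite("pics/blk4b.png",cv2.resize(im[150:350,155:355],(600,600),interpolation=cv2.INTER_CUBIC))
E
```

```text
t 10.6 shift [-0.2 -0.9 -0.6] turn [ 0.0018 -0.0001 -0.0002] tilt [-0.0018 -0.0002] F [ 0.6 -0.3 -1.8] M [ 0.01 -0.07  0.03] w 0.0173
cam [0.5423 0.0233 0.2443] 10.65 [0.4624 0.0185 0.1024] [-0.9  0.  -1.1] 0.017390838080289454
```

View pics/blk4b.png

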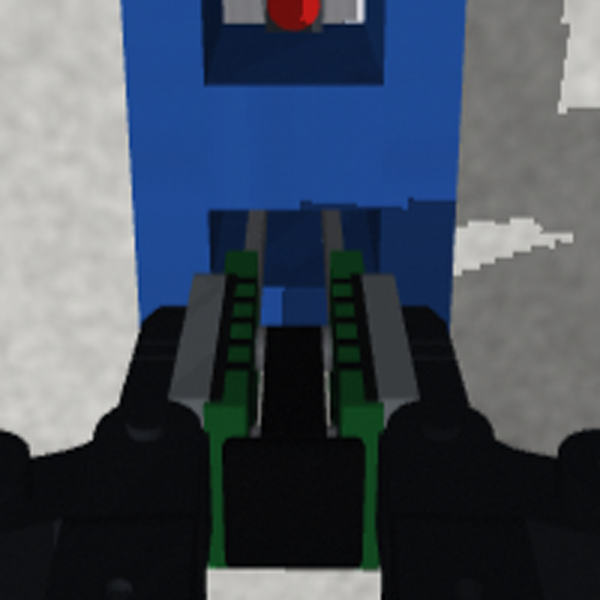

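>>> {"method": "move_arm", "body": {
  "rows": [
    [[0,0,-3,0,0,0,1],[0,0,-5,0,0,0,1],[0,0,-6,0,0,0,1],[0,0,-6,0,0,0,1]]
  ]
}}

```text
time: 11.05
tcp_pos: [0.4624, 0.0185, 0.1234]
orientation: [[0.052, -0.999, -0.003], [-0.999, -0.052, -0.001], [0.0, 0.003, -1.0]]
wrist_force: [-0.0, 0.7, -0.3]
grip_width: 0.0175
```

```bash
python3 go.py .4633 .0187 .185 -87
```

```text
t 11.05 shift [ -0.1  -0.8 -61.6] turn [ 0.0026 -0.0004 -0.0001] tilt [-0.0025 -0.0006] F [-0.   0.7 -0.3] M [ 0.03 -0.   -0.02] w 0.0175
```

>>> {"method": "move_arm", "body": {
  "rows": [
    [[0,0,-12,0,0,0,1],[0,0,-15,0,0,0,1],[0,0,-15,0,0,0,1],[0,0,-14,0,0,0,1],[0,0,-10,0,0,0,1]]
  ]
}}

```text
time: 11.55
tcp_pos: [0.462, 0.0183, 0.1943]
orientation: [[0.052, -0.999, -0.002], [-0.999, -0.052, -0.0], [0.0, 0.002, -1.0]]
wrist_force: [0.2, 0.4, -2.1]
grip_width: 0.0174
```

```bash
python3 go.py .4633 .0187 .185 -87; python3 look.py blk5;python3 - <<'E'
from h import *
im=cv2.imread("pics/blk5.png");cv2.imwrite("pics/blk5b.png",cv2.resize(im[120:350,140:370],(600,600),interpolation=cv2.INTER_CUBIC))
E
```

```text
t 11.55 shift [-0.3 -1.3  9.3] turn [ 0.002  -0.0001 -0.0002] tilt [-0.0019 -0.0002] F [ 0.2  0.4 -2.1] M [ 0.01 -0.   -0.04] w 0.0174
cam [0.5419 0.0232 0.3362] 11.6 [0.463  0.0185 0.1958] [ 0.7 -1.3  0.8] 0.01728572996028774
```

View pics/blk5b.png

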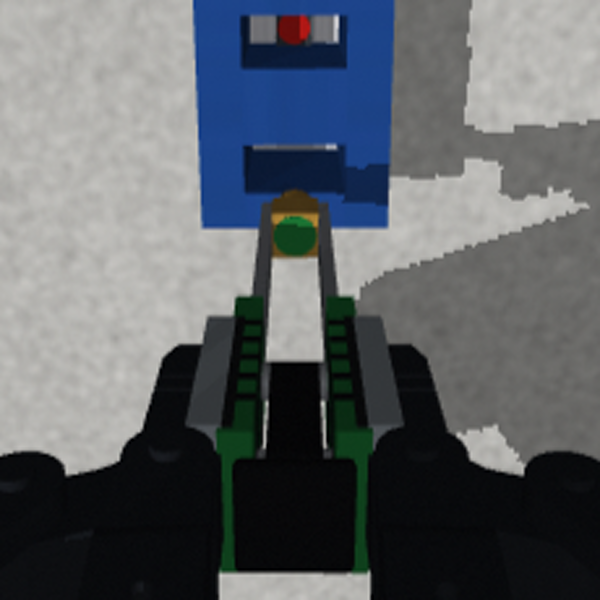

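```bash
python3 - <<'E'
from h import *
import pickle
c=pickle.load(open("blk5.pkl","rb"));k=230/600;W=lambda u,v:(140+u*k-.3,120+v*k-.3)
s=observe();R=np.array(s["orientation"]);p=np.array(s["tcp_pos"]);print(p)
im=c["pixels"].astype(int);sub=np.zeros(im.shape[:2],bool);sub[195:225,240:270]=True
m=sub&(im[...,1]>im[...,0]+25)&(im[...,1]>im[...,2]+20)
v,u=np.nonzero(m);ctr=((u.min()+u.max())/2,(v.min()+v.max())/2);print("dot px",ctr,u.min(),u.max(),v.min(),v.max())
for z in(.126,.128,.130):
  X=atz(c,ctr,z);print(z,"dot rel TCP (tool mm)",(1000*R.T@(X-p)).round(1))
for z in(.126,.13):
  q=[atz(c,W(*x),z) for x in[(273,257),(318,257)]];print("near face edge",(1000*R.T@(q[0]-p)).round(1),(1000*R.T@(q[1]-p)).round(1))
E
python3 go.py .5103 .2327 .185 -93.4
```

```text
[0.46303057 0.01848393 0.19583106]
dot px (np.float64(252.5), np.float64(210.0)) 245 260 203 217
0.126 dot rel TCP (tool mm) [-0.5  2.8 69.8]
0.128 dot rel TCP (tool mm) [-0.5  2.1 67.8]
0.13 dot rel TCP (tool mm) [-0.5  1.3 65.8]
near face edge [-6.   8.8 69.8] [ 5.6  8.8 69.8]
near face edge [-5.9  7.1 65.8] [ 5.5  7.1 65.8]
t 11.6 shift [-211.4  -58.5   10.9] turn [-0.0013  0.0003  0.1119] tilt [0.0013 0.0003] F [ 0.7 -1.3  0.8] M [ 0.02 -0.1   0.04] w 0.0173
```

>>> {"method": "move_arm", "body": {
  "rows": [
    [[-20,-6,0,0,0,0.022,1],[-30,-8,0,0,0,0.022,1],[-35,-8,1,0,0,0.022,1],[-35,-7,1,0,0,0.022,1],[-35,-6,1,0,0,0.022,1]]
  ]
}}

```text
time: 12.1
tcp_pos: [0.4972, 0.1748, 0.1941]
orientation: [[-0.069, -0.998, 0.001], [-0.998, 0.069, 0.001], [-0.001, -0.001, -1.0]]
wrist_force: [0.8, -0.5, -0.9]
grip_width: 0.0171
```

```bash
python3 go.py .5117 .2323 .185 -93.4
```

```text
t 12.1 shift [-58.3 -10.4   9.2] turn [-0.0013  0.0012 -0.0102] tilt [0.0014 0.0011] F [ 0.8 -0.5 -0.9] M [-0.07 -0.05  0.01] w 0.0171
```

Bring stub bottom to about z 0.03 (TCP ≈ 0.122) over the socket.

>>> {"method": "move_arm", "body": {
  "rows": [
    [[-25,-5,5,0,0,-0.004,1],[-18,-3,12,0,0,-0.003,1],[-6,-1,12,0,0,0,1],[0,0,12,0,0,0,1]]
  ]
}}

```text
time: 12.5
tcp_pos: [0.5108, 0.2295, 0.1516]
orientation: [[-0.058, -0.998, 0.003], [-0.998, 0.058, 0.003], [-0.003, -0.003, -1.0]]
wrist_force: [-0.1, -0.2, -1.6]
grip_width: 0.0173
```

```bash
python3 go.py .5117 .2323 .122 -93.4
```

```text
t 12.5 shift [-2.7 -0.6 29.6] turn [-0.0032  0.0028  0.0015] tilt [0.0034 0.0027] F [-0.1 -0.2 -1.6] M [-0.06  0.    0.  ] w 0.0173
```

>>> {"method": "move_arm", "body": {
  "rows": [
    [[-2,-0.6,10,-0.003,0.003,0.001,1],[0,0,10,0,0,0,1],[0,0,6,0,0,0,1],[0,0,0,0,0,0,1]]
  ]
}}

```text
time: 12.9
tcp_pos: [0.5093, 0.2276, 0.1207]
orientation: [[-0.062, -0.998, -0.006], [-0.998, 0.062, -0.005], [0.005, 0.006, -1.0]]
wrist_force: [0.5, 0.3, -0.6]
grip_width: 0.0173
```

```bash
python3 go.py .5117 .2323 .122 -93.4;python3 look.py sk1;python3 go.py .5117 .2323 .122 -93.4
python3 - <<'E'
from h import *
im=cv2.imread("pics/sk1.png");cv2.imwrite("pics/sk1b.png",cv2.resize(im[130:280,170:340],(680,600),interpolation=cv2.INTER_CUBIC))
E
```

```text
t 12.9 shift [-4.9 -2.1 -1.4] turn [ 0.0058 -0.0051 -0.0028] tilt [-0.0061 -0.0048] F [ 0.5  0.3 -0.6] M [-0.03 -0.05 -0.02] w 0.0173
cam [0.5898 0.2239 0.2623] 12.95 [0.5095 0.2277 0.1212] [-0.1 -0.1 -0.6] 0.017536851730878107
t 12.95 shift [-4.8 -1.9 -0.9] turn [ 0.0052 -0.0048 -0.0028] tilt [-0.0055 -0.0044] F [-0.1 -0.1 -0.6] M [-0.02  0.01 -0.06] w 0.0175
```

View pics/sk1b.png

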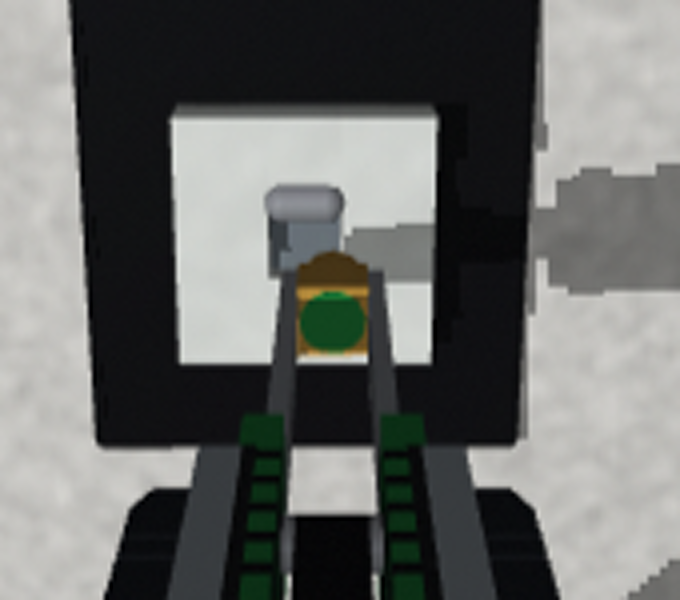

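```bash
cat > sk.py <<'E'
from h import *
import pickle
c=pickle.load(open("sk1.pkl","rb"));W=lambda u,v:(170+u/4-.4,130+v/4-.4)
s=observe();R=np.array(s["orientation"]);p=np.array(s["tcp_pos"])
q=[atz(c,W(*x),.017) for x in[(172,115),(438,115),(433,364),(180,364)]];H=sum(q)/4
print("holder",H.round(4),[np.linalg.norm(q[i]-q[i-1]).round(4) for i in range(4)])
a=atz(c,W(268,277),.017);b=atz(c,W(342,240),.017);print("sock corner",a.round(4),"right edge",b.round(4))
for z in(.052,.054,.056):
  d=atz(c,W(333,322),z);print("dot",d.round(4),"rel TCP",(1000*R.T@(d-p)).round(1),"need world",(1000*(H-d)).round(1))
# dot pixel diameter -> height: head width
e=[atz(c,W(*x),.054) for x in[(298,300),(369,300)]];print("head w",np.linalg.norm(e[1]-e[0])*1000)
E
python3 sk.py
```

```text
holder [0.5098 0.2326 0.017 ] [np.float64(0.0503), np.float64(0.0496), np.float64(0.0504), np.float64(0.0501)]
sock corner [0.5035 0.2404 0.017 ] right edge [0.5101 0.2256 0.017 ]
dot [0.5071 0.2277 0.052 ] rel TCP [-0.2  2.1 69.2] need world [  2.8   4.8 -35. ]
dot [0.5079 0.2277 0.054 ] rel TCP [-0.2  1.3 67.2] need world [  2.    4.9 -37. ]
dot [0.5086 0.2277 0.056 ] rel TCP [-0.2  0.6 65.2] need world [  1.2   4.9 -39. ]
head w 11.75966756343623
```

```bash
python3 go.py .5115 .2325 .118 -93.4
```

```text
t 12.95 shift [-5.  -1.7  3.1] turn [ 0.0052 -0.0048 -0.0028] tilt [-0.0055 -0.0044] F [-0.1 -0.1 -0.6] M [-0.02  0.01 -0.06] w 0.0175
```

>>> {"method": "move_arm", "body": {
  "rows": [
    [[-4.8,-1.7,2,0.005,-0.005,-0.003,1],[0,0,0,0,0,0,1]]
  ]
}}

```text
time: 13.15
tcp_pos: [0.5124, 0.2325, 0.1201]
orientation: [[-0.059, -0.998, 0.002], [-0.998, 0.059, 0.002], [-0.002, -0.002, -1.0]]
wrist_force: [-0.9, 0.9, -1.2]
grip_width: 0.0171
```

```bash
python3 go.py .5115 .2325 .112 -93.4
```

```text
t 13.15 shift [0.1 0.9 8.1] turn [-0.0021  0.002  -0.0001] tilt [0.0022 0.0019] F [-0.9  0.9 -1.2] M [-0.01  0.01 -0.01] w 0.0171
```

>>> {"method": "move_arm", "body": {
  "rows": [
    [[0,0.8,3,-0.002,0.002,0,1],[0,0,3,0,0,0,1],[0,0,2,0,0,0,1],[0,0,0,0,0,0,1]]
  ]
}}

```text
time: 13.55
tcp_pos: [0.512, 0.2331, 0.1126]
orientation: [[-0.059, -0.998, 0.002], [-0.998, 0.059, 0.001], [-0.001, -0.002, -1.0]]
wrist_force: [0.3, -0.5, -0.4]
grip_width: 0.0171
```

```bash
python3 go.py .5115 .2325 .108 -93.4
```

```text
t 13.55 shift [0.7 0.4 4.6] turn [-0.0017  0.0015  0.0002] tilt [0.0018 0.0014] F [ 0.3 -0.5 -0.4] M [-0.02  0.    0.02] w 0.0171
```

>>> {"method": "move_arm", "body": {
  "rows": [
    [[0.5,0.3,1.5,-0.001,0.001,0,1],[0,0,1,0,0,0,1],[0,0,1,0,0,0,1]]
  ]
}}

```text
time: 13.85
tcp_pos: [0.5117, 0.2327, 0.109]
orientation: [[-0.059, -0.998, 0.001], [-0.998, 0.059, 0.001], [-0.001, -0.001, -1.0]]
wrist_force: [-1.0, -0.6, -1.5]
grip_width: 0.0172
```

>>> {"method": "move_arm", "body": {
  "rows": [
    [[0,0,1,0,0,0,1],[0,0,1,0,0,0,1]]
  ]
}}

```text
time: 14.05
tcp_pos: [0.5119, 0.2328, 0.1073]
orientation: [[-0.059, -0.998, 0.001], [-0.998, 0.059, 0.0], [-0.001, -0.001, -1.0]]
wrist_force: [-1.3, 0.2, 3.4]
grip_width: 0.0175
```

```bash
python3 go.py .5115 .2325 .108 -93.4
```

```text
t 14.05 shift [ 0.3  0.4 -0.7] turn [-0.0013  0.0005  0.0007] tilt [0.0013 0.0005] F [-1.3  0.2  3.4] M [-0.06  0.53  0.01] w 0.0175
```

>>> {"method": "move_arm", "body": {
  "rows": [
    [[0,0,1,0,0,0,1]]
  ]
}}

```text
time: 14.15
tcp_pos: [0.512, 0.2328, 0.107]
orientation: [[-0.058, -0.998, 0.002], [-0.998, 0.058, 0.0], [-0.001, -0.002, -1.0]]
wrist_force: [-1.3, -0.6, 5.2]
grip_width: 0.0173
```

>>> {"method": "move_arm", "body": {
  "rows": [
    [[0,0,1,0,0,0,1]]
  ]
}}

```text
time: 14.25
tcp_pos: [0.5121, 0.2328, 0.1068]
orientation: [[-0.058, -0.998, 0.002], [-0.998, 0.058, 0.0], [-0.0, -0.002, -1.0]]
wrist_force: [-2.3, 0.5, 6.1]
grip_width: 0.0176
```

>>> {"method": "move_arm", "body": {
  "rows": [
    [[0,0.3,1.6,0,0,0,1]]
  ]
}}

```text
time: 14.35
tcp_pos: [0.512, 0.2329, 0.1064]
orientation: [[-0.057, -0.998, 0.003], [-0.998, 0.057, 0.0], [-0.0, -0.003, -1.0]]
wrist_force: [-2.1, 0.3, 8.8]
grip_width: 0.0175
```

>>> {"method": "move_arm", "body": {
  "rows": [
    [[0,0.3,1.8,0,0,0,1]]
  ]
}}

```text
time: 14.45
tcp_pos: [0.5117, 0.233, 0.1056]
orientation: [[-0.057, -0.998, 0.003], [-0.998, 0.057, 0.0], [-0.001, -0.003, -1.0]]
wrist_force: [-2.5, 0.9, 2.2]
grip_width: 0.0171
```

>>> {"method": "move_arm", "body": {
  "rows": [
    [[0,0,1,0,0,0,1],[0,0,1,0,0,0,1]]
  ]
}}

```text
time: 14.65
tcp_pos: [0.5103, 0.2328, 0.1033]
orientation: [[-0.058, -0.998, 0.001], [-0.998, 0.058, 0.0], [-0.0, -0.001, -1.0]]
wrist_force: [-1.8, 0.3, 1.1]
grip_width: 0.0175
```

>>> {"method": "move_arm", "body": {
  "rows": [
    [[0,0,1,0,0,0,1],[0,0,1,0,0,0,1]]
  ]
}}

```text
time: 14.85
tcp_pos: [0.5107, 0.2329, 0.1027]
orientation: [[-0.057, -0.998, 0.002], [-0.998, 0.057, -0.0], [0.0, -0.002, -1.0]]
wrist_force: [-4.2, -0.3, 12.1]
grip_width: 0.0173
```

```bash
python3 go.py .5113 .2325 .108 -93.4
```

```text
t 14.85 shift [ 0.3 -0.6 -5.3] turn [-0.0016 -0.0003  0.0026] tilt [ 0.0016 -0.0004] F [-4.2 -0.3 12.1] M [-0.04  1.83 -0.  ] w 0.0173
```

>>> {"method": "move_arm", "body": {
  "rows": [
    [[0,0,1.2,0,0,0,1]]
  ]
}}

```text
time: 14.95
tcp_pos: [0.5107, 0.2329, 0.1027]
orientation: [[-0.056, -0.998, 0.002], [-0.998, 0.056, -0.001], [0.001, -0.002, -1.0]]
wrist_force: [-5.5, 0.5, 10.6]
grip_width: 0.0173
```

>>> {"method": "move_arm", "body": {
  "rows": [
    [[0,0,1.2,0,0,0,1]]
  ]
}}

```text
time: 15.05
tcp_pos: [0.5107, 0.2329, 0.1027]
orientation: [[-0.056, -0.998, 0.002], [-0.998, 0.056, -0.001], [0.001, -0.002, -1.0]]
wrist_force: [-3.8, 0.6, 9.1]
grip_width: 0.0169
```

>>> {"method": "move_arm", "body": {
  "rows": [
    [[0,0,1.9,0,0,0,1]]
  ]
}}

```text
time: 15.15
tcp_pos: [0.5109, 0.233, 0.1026]
orientation: [[-0.055, -0.998, 0.003], [-0.999, 0.055, -0.001], [0.001, -0.003, -1.0]]
wrist_force: [-5.9, 0.4, 15.4]
grip_width: 0.0173
```

>>> {"method": "move_arm", "body": {
  "rows": [
    [[0,0,2.1,0,0,0,1]]
  ]
}}

```text
time: 15.25
tcp_pos: [0.5109, 0.2331, 0.1026]
orientation: [[-0.054, -0.999, 0.003], [-0.999, 0.054, -0.002], [0.002, -0.003, -1.0]]
wrist_force: [-7.6, -0.5, 14.8]
grip_width: 0.0174
```

>>> {"method": "move_arm", "body": {
  "rows": [
    [[0,0,2.4,0,0,0,1],[0,0,2.4,0,0,0,1]]
  ]
}}

```text
time: 15.45
tcp_pos: [0.5109, 0.2331, 0.1026]
orientation: [[-0.052, -0.999, 0.004], [-0.999, 0.052, -0.003], [0.003, -0.004, -1.0]]
wrist_force: [-6.5, -1.3, 16.3]
grip_width: 0.0174
```

>>> {"method": "move_arm", "body": {
  "rows": [
    [[0,0,2.4,0,0,0,1],[0,0,2.4,0,0,0,1],[0,0,2.4,0,0,0,1]]
  ]
}}

```text
time: 15.75
tcp_pos: [0.5107, 0.2332, 0.1026]
orientation: [[-0.049, -0.999, 0.005], [-0.999, 0.049, -0.004], [0.004, -0.005, -1.0]]
wrist_force: [-7.1, -0.1, 14.9]
grip_width: 0.0173
```

>>> {"method": "move_arm", "body": {
  "rows": [
    [[0,0,2.4,0,0,0,1],[0,0,2.4,0,0,0,1],[0,0,2.4,0,0,0,1]]
  ]
}}

```text
time: 16.05
tcp_pos: [0.5106, 0.2334, 0.1026]
orientation: [[-0.046, -0.999, 0.007], [-0.999, 0.046, -0.005], [0.005, -0.007, -1.0]]
wrist_force: [-6.5, 0.6, 15.4]
grip_width: 0.0175
```

>>> {"method": "move_arm", "body": {
  "rows": [
    [[0,0,2.6,-0.001,-0.001,0.001,1],[0,0,2.9,-0.001,-0.001,0.001,1]]
  ]
}}

```text
time: 16.25
tcp_pos: [0.5107, 0.2333, 0.1026]
orientation: [[-0.046, -0.999, 0.006], [-0.999, 0.046, -0.004], [0.004, -0.006, -1.0]]
wrist_force: [-7.2, -1.0, 19.3]
grip_width: 0.0171
```

>>> {"method": "move_arm", "body": {
  "rows": [
    [[0,0,2.9,-0.001,-0.001,0.001,1],[0,0,2.9,-0.001,-0.001,0.001,1],[0,0,2.9,-0.001,-0.001,0.001,1]]
  ]
}}

```text
time: 16.55
tcp_pos: [0.5108, 0.2332, 0.1026]
orientation: [[-0.045, -0.999, 0.005], [-0.999, 0.045, -0.003], [0.003, -0.005, -1.0]]
wrist_force: [-8.1, -0.2, 19.1]
grip_width: 0.017
```

>>> {"method": "move_arm", "body": {
  "rows": [
    [[0,0,2.9,-0.001,-0.001,0.001,1],[0,0,2.9,-0.001,-0.001,0.001,1],[0,0,2.9,-0.001,-0.001,0.001,1]]
  ]
}}

```text
time: 16.85
tcp_pos: [0.5109, 0.2331, 0.1026]
orientation: [[-0.045, -0.999, 0.004], [-0.999, 0.045, -0.002], [0.001, -0.004, -1.0]]
wrist_force: [-7.7, -1.3, 17.5]
grip_width: 0.0176
```

```bash
python3 go.py .5113 .2325 .108 -93.4
```

```text
t 16.85 shift [ 0.6 -0.5 -5.4] turn [-0.0044 -0.0013  0.0142] tilt [ 0.0044 -0.0015] F [-7.7 -1.3 17.5] M [-0.28  2.91  0.04] w 0.0176
```

>>> {"method": "move_arm", "body": {
  "rows": [
    [[0,0.3,0.3,-0.002,0,0,1],[0,0,0,0,0,0,0.8],[0,0,0,0,0,0,0.73],[0,0,0,0,0,0,0.7],[0,0,0,0,0,0,0.675]]
  ]
}}

```text
time: 17.35
tcp_pos: [0.5113, 0.2331, 0.1016]
orientation: [[-0.045, -0.999, 0.004], [-0.999, 0.045, -0.001], [0.001, -0.004, -1.0]]
wrist_force: [0.7, 0.2, -1.0]
grip_width: 0.0274
```

```bash
python3 go.py .5113 .2325 .108 -93.4
```

```text
t 17.35 shift [ 0.6 -0.  -6.4] turn [-0.004  -0.0007  0.0143] tilt [ 0.004  -0.0009] F [ 0.7  0.2 -1. ] M [-0.06  0.09  0.01] w 0.0274
```

Forces zero: stub is released. Let the leaves settle at 28 mm, then raise straight up.

>>> {"method": "move_arm", "body": {
  "rows": [
    [[0,0,0,0,0,0,0.672],[0,0,-5,0,0,0,0.672],[0,0,-8,0,0,0,0.672],[0,0,-12,0,0,0,0.672],[0,0,-15,0,0,0,0.672]]
  ]
}}

```text
time: 17.85
tcp_pos: [0.5108, 0.2325, 0.1418]
orientation: [[-0.045, -0.999, 0.001], [-0.999, 0.045, -0.004], [0.004, -0.001, -1.0]]
wrist_force: [0.4, 0.6, -0.4]
grip_width: 0.0281
```

>>> {"method": "move_arm", "body": {
  "rows": [
    [[0,0,-20,0,0,0,0.672],[0,0,-20,0,0,0,0.672],[0,0,-15,0,0,0,0.672]]
  ]
}}

```text
time: 18.15
tcp_pos: [0.5111, 0.2328, 0.2025]
orientation: [[-0.045, -0.999, 0.004], [-0.999, 0.045, -0.002], [0.002, -0.004, -1.0]]
wrist_force: [-0.0, -0.1, -1.1]
grip_width: 0.0282
```

```bash
python3 go.py .588 -.2196 .195 -103; python3 look.py sk2 stub tongs_grip
python3 - <<'E'
from h import *
import pickle
c=pickle.load(open("sk2.pkl","rb"));im=c["pixels"].astype(int)
m=(im[...,1]>im[...,0]+25)&(im[...,1]>im[...,2]+20)
n,l,st,ct=cv2.connectedComponentsWithStats(m.astype(np.uint8))
for i in range(1,n):
  if st[i,4]>15: print(st[i],ct[i].round(1),[atz(c,ct[i],z).round(4) for z in(.034,.036)])
s=observe();R=np.array(s["orientation"]);p=np.array(s["tcp_pos"])
# brass
b=(im[...,0]>im[...,2]+50)&(im[...,0]>im[...,1]+15);v,u=np.nonzero(b);print("brass",b.sum(),u.min(),u.max(),v.min(),v.max())
E
```

```text
t 18.15 shift [448.5 -97.1   8.7] turn [-0.0041 -0.0015  0.1819] tilt [ 0.0038 -0.0021] F [-0.  -0.1 -1.1] M [-0.02 -0.06  0.01] w 0.0282
stub [([250.7, 280.3], 0.66), ([251.7, 169.1], 0.53)]
tongs_grip [([250.2, 283.0], 0.92)]
cam [0.5902 0.2302 0.3449] 18.3 [0.5112 0.2331 0.2017] [-1.4 -0.5 -0.6] 0.02769341421252937
[247 169  12  11 102] [252.3 173.9] [array([0.5084, 0.2334, 0.034 ]), array([0.5089, 0.2334, 0.036 ])]
[222 235  12   8  83] [227.4 238.5] [array([0.4417, 0.2619, 0.034 ]), array([0.4427, 0.2617, 0.036 ])]
[273 235  10   8  78] [277.4 238.6] [array([0.4392, 0.211 , 0.034 ]), array([0.4402, 0.2112, 0.036 ])]
[222 246  10   3  30] [226.5 247. ] [array([0.4322, 0.2635, 0.034 ]), array([0.4332, 0.2633, 0.036 ])]
[274 246  10   3  30] [278.5 247. ] [array([0.4297, 0.2101, 0.034 ]), array([0.4307, 0.2103, 0.036 ])]
[220 253  11   3  32] [225.2 254. ] [array([0.4242, 0.2654, 0.034 ]), array([0.4252, 0.2652, 0.036 ])]
[275 253  11   3  32] [279.8 254. ] [array([0.4215, 0.2089, 0.034 ]), array([0.4226, 0.209 , 0.036 ])]
[219 260  11   3  33] [224. 261.] [array([0.4161, 0.2672, 0.034 ]), array([0.4173, 0.267 , 0.036 ])]
[276 260  11   3  33] [281. 261.] [array([0.4133, 0.2079, 0.034 ]), array([0.4145, 0.208 , 0.036 ])]
[217 267  12   4  45] [222.9 268.5] [array([0.4073, 0.2691, 0.034 ]), array([0.4085, 0.2688, 0.036 ])]
[277 267  12   4  45] [282.1 268.5] [array([0.4044, 0.2069, 0.034 ]), array([0.4056, 0.207 , 0.036 ])]
[213 275  16  66 894] [220.6 307.6] [array([0.359, 0.275, 0.034]), array([0.3605, 0.2747, 0.036 ])]
[277 276  16  65 895] [284.2 308.2] [array([0.3549, 0.2055, 0.034 ]), array([0.3564, 0.2057, 0.036 ])]
brass 59 246 258 167 180
```

>>> {"method": "move_arm", "body": {
  "rows": [
    [[20,-4,0,0,0,0.036,0.672],[37,-9,0,0,0,0.036,0.672],[36,-11,0,0,0,0.036,0.672],[36,-12,0,0,0,0.036,0.672],[36,-13,0,0,0,0.036,0.672]]
  ]
}}

```text
time: 18.8
tcp_pos: [0.5368, 0.0613, 0.1975]
orientation: [[-0.222, -0.975, -0.003], [-0.975, 0.222, -0.002], [0.003, 0.002, -1.0]]
wrist_force: [0.9, 0.0, -0.8]
grip_width: 0.0277
```

```bash
python3 go.py .588 -.2196 .175 -103
```

```text
t 18.8 shift [ 262.4 -112.4   23. ] turn [ 0.0021 -0.0028  0.003 ] tilt [-0.0027 -0.0023] F [ 0.9  0.  -0.8] M [ 0.02 -0.1   0.04] w 0.0277
```

>>> {"method": "move_arm", "body": {
  "rows": [
    [[36,-15.5,0,0,0,0,0.672],[36,-15.5,0,0,0,0,0.672],[36,-15.5,0,0,0,0,0.672],[36,-15.5,0,0,0,0,0.672],[36,-15.5,0,0,0,0,0.672]]
  ]
}}

```text
time: 19.3
tcp_pos: [0.5689, -0.1392, 0.1924]
orientation: [[-0.222, -0.975, -0.013], [-0.975, 0.222, -0.002], [0.005, 0.012, -1.0]]
wrist_force: [0.6, 0.7, -0.4]
grip_width: 0.0283
```

```bash
python3 go.py .588 -.2196 .175 -103
```

```text
t 19.3 shift [ 74.  -36.7  17.3] turn [ 0.0121 -0.0049  0.0026] tilt [-0.0129 -0.002 ] F [ 0.6  0.7 -0.4] M [ 0.05 -0.1   0.01] w 0.0283
```

>>> {"method": "move_arm", "body": {
  "rows": [
    [[30,-15,3,0.004,-0.002,0.001,0.672],[25,-12,3,0.004,-0.002,0.001,0.672],[13,-7,2,0.003,-0.001,0,0.672],[5,-2,0,0,0,0,0.672],[0,0,0,0,0,0,0.672]]
  ]
}}

```text
time: 19.8
tcp_pos: [0.5849, -0.2254, 0.1777]
orientation: [[-0.232, -0.973, -0.011], [-0.973, 0.232, 0.003], [-0.0, 0.011, -1.0]]
wrist_force: [0.3, -0.5, -0.5]
grip_width: 0.0281
```

```bash
python3 go.py .588 -.2197 .165 -103
```

```text
t 19.8 shift [-6.3 -1.8 12.7] turn [ 0.0114  0.0003 -0.0068] tilt [-0.011   0.0029] F [ 0.3 -0.5 -0.5] M [-0.01 -0.07  0.02] w 0.0281
```

>>> {"method": "move_arm", "body": {
  "rows": [
    [[-6,-1.8,6,0.011,0,-0.007,0.672],[0,0,0,0,0,0,0.672]]
  ]
}}

```text
time: 20.0
tcp_pos: [0.5878, -0.2176, 0.171]
orientation: [[-0.223, -0.975, -0.0], [-0.975, 0.223, 0.001], [-0.001, 0.001, -1.0]]
wrist_force: [0.0, 0.7, -0.1]
grip_width: 0.028
```

```bash
python3 go.py .588 -.2197 .165 -103
```

```text
t 20.0 shift [ 2.  -0.7  6. ] turn [0.0005 0.001  0.0024] tilt [-0.0003  0.001 ] F [ 0.   0.7 -0.1] M [-0.03  0.04 -0.04] w 0.028
```

>>> {"method": "move_arm", "body": {
  "rows": [
    [[1.8,-0.6,6,0,0.001,0.002,0.672],[0,0,8,0,0,0,0.672],[0,0,6,0,0,0,0.672],[0,0,0,0,0,0,0.672]]
  ]
}}

```text
time: 20.4
tcp_pos: [0.5881, -0.2164, 0.1498]
orientation: [[-0.22, -0.975, -0.0], [-0.975, 0.22, 0.0], [-0.0, 0.0, -1.0]]
wrist_force: [-0.2, 0.1, -1.1]
grip_width: 0.0279
```

```bash
python3 go.py .588 -.2197 .144 -103
```

```text
t 20.4 shift [ 3.2 -0.6  5.8] turn [0.0002 0.0002 0.0047] tilt [-0.0001  0.0002] F [-0.2  0.1 -1.1] M [-0.    0.09 -0.  ] w 0.0279
```

>>> {"method": "move_arm", "body": {
  "rows": [
    [[3.2,-0.5,0,0,0,0.004,0.672],[0,0,0,0,0,0,0.672],[0,0,0,0,0,0,0.672]]
  ]
}}

```text
time: 20.7
tcp_pos: [0.5881, -0.2201, 0.1498]
orientation: [[-0.224, -0.974, -0.0], [-0.974, 0.224, -0.0], [0.0, 0.0, -1.0]]
wrist_force: [0.2, -0.2, -1.1]
grip_width: 0.028
```

```bash
python3 go.py .588 -.2197 .144 -103; python3 look.py st3
python3 - <<'E'
from h import *
import pickle
c=pickle.load(open("st3.pkl","rb"));s=observe();R=np.array(s["orientation"]);p=np.array(s["tcp_pos"])
im=c["pixels"].astype(int)
m=(im[...,0]>im[...,2]+40)&(im[...,0]>im[...,1]*1.6)
v,u=np.nonzero(m);print("orange",u.min(),u.max(),v.min(),v.max())
for r in range(v.min(),v.max()+1,2): print(r,"".join("O" if m[r,k] else ("G" if im[r,k,1]>im[r,k,0]+20 else ("." if im[r,k].sum()<330 else " ")) for k in range(215,290)))
for x,y in((-2.5,0),(2.5,0)):pass
S=np.array([.588,-.2197,.062]);a=np.radians(-103);ey=np.array([np.cos(a),np.sin(a),0]);ex=np.array([-ey[1],ey[0],0])
print("expected bore corners px",[proj(c,S+i*.0075*ex+j*.0155*ey).round(1).tolist() for i in(1,-1) for j in(-1,1)])
print("expected tips px",[proj(c,p+R@np.array([j*.012,i*.005,.0798])).round(1).tolist() for i in(-1,1) for j in(-1,1)])
E
```

```text
t 20.7 shift [-0.4  0.2  5.8] turn [ 0.     -0.0001  0.0005] tilt [-0.     -0.0001] F [ 0.2 -0.2 -1.1] M [-0.03 -0.01 -0.03] w 0.028
cam [ 0.6657 -0.2374  0.2919] 20.75 [ 0.5881 -0.2201  0.1498] [-0.3  0.  -1.4] 0.028346592298203445
orange 221 283 162 217
162 ............................................................OOO............
164 ............OOOOOOOOOOOOOOOOOOOOOOOOOOOOOOOOOOOOOOOOOOOOOOOOOOOO...........
166 ...........OOOOOOOOOOOOOOOOOOOOOOOOOOOOOOOOOOOOOOOOOOOOOOOOOOOOOO..........
168 ..........OOOOOOOOOOOOOOOOOOOOOOOOOOOOOOOOOOOOOOOOOOOOOOOOOOOOOOOO.........
170 ..........OOOOOOOOOOOOOOOOOOOOOOOOOOOOOOOOOOOOOOOOOOOOOOOOOOOOOOOO.........
172 .........OOOOOOOOOOOOOOOOOOOOOOOOOOOOOOOOOOOOOOOOOOOOOOOOOOOOOOOOOO........
174 ........OOOOOOOOOOOOOOOOOOOOOOOOOOOOOOOOOOOOOOOOOOOOOOOOOOOOOOOOOOOO.......
176 ........OOOOOOOOOOOOOOOOOOOOOOOOOOOOOOOOOOOOOOOOOOOOOOOOOOOOOOOOOOOO.......
178 .......OOOOOOOOOOOOOOOOOOOOOOOOOOOOOOOOOOOOOOOOOOOOOOOOOOOOOOOOOOOOOO......
180 ......OOOOOOOOOOOOOOOOOOOOOOOOOOOOOOOOOOOOOOOOOOOOOOOOOOOOOOOOOOOOOOO......
182 .......OOOOOOOOOOOOOOOOOOOOOOOOOOOOOOOOO
[... 867 characters left out ...]
OOOOOOOOOOOOOOOOOOOOOOOO......OOOOOOOOOOOO......
206 ........OOOOOOOOOOO......OOOOOOOOOOOOOOOOOOOOOOOOOO......OOOOOOOOOOOO......
208 ........OOOOOOOOOOO......OOOOOOOOOOOOOOOOOOOOOOOOOO.......OOOOOOOOOOO......
210 ........OOOOOOOOOOO......OOOOOOOOOOOOOOOOOOOOOOOOOO.......OOOOOOOOOOO......
212 ........OOOOOOOOOO.......OOOOOOOOOOOOOOOOOOOOOOOOOO.......OOOOOOOOOOO......
214 ........OOOOOOOOOO.......OOOOOOOOOOOOOOOOOOOOOOOOOOO......OOOOOOOOOOO......
216 ........OOOOOOOOOO......OOOOOOOOOOOOOOOOOOOOOOOOOOOO.......OOOOOOOOOO......
expected bore corners px [[231.2, 188.4], [274.4, 188.4], [231.6, 207.9], [274.0, 207.9]]
expected tips px [[236.2, 195.1], [270.6, 195.0], [236.5, 208.5], [270.4, 208.4]]
```

>>> {"method": "move_arm", "body": {
  "rows": [
    [[-0.3,-0.4,5,0,0,0,0.672],[0,0,7,0,0,0,0.672],[0,0,7,0,0,0,0.672]]
  ]
}}

```text
time: 21.05
tcp_pos: [0.5894, -0.2203, 0.1311]
orientation: [[-0.225, -0.974, 0.003], [-0.974, 0.225, -0.001], [-0.0, -0.003, -1.0]]
wrist_force: [-0.8, 1.1, -0.3]
grip_width: 0.0281
```

```bash
python3 go.py .5884 -.2197 .088 -103
```

```text
t 21.05 shift [-0.3  1.3 43.1] turn [-0.0035  0.0002  0.0002] tilt [ 0.0034 -0.0006] F [-0.8  1.1 -0.3] M [ 0.    0.01 -0.  ] w 0.0281
```

Inside the bore with no contact force. Continue.

>>> {"method": "move_arm", "body": {
  "rows": [
    [[-0.3,1.2,6,-0.003,0,0,0.672],[0,0.2,8,-0.001,0,0,0.672],[0,0.2,8,-0.001,0,0,0.672]]
  ]
}}

```text
time: 21.35
tcp_pos: [0.5874, -0.2194, 0.1065]
orientation: [[-0.225, -0.974, -0.003], [-0.974, 0.225, 0.001], [-0.0, 0.003, -1.0]]
wrist_force: [0.3, 0.4, -1.4]
grip_width: 0.0278
```

```bash
python3 go.py .5884 -.2197 .088 -103
```

```text
t 21.35 shift [ 0.  -1.1 18.5] turn [0.0032 0.0001 0.0002] tilt [-0.0031  0.0009] F [ 0.3  0.4 -1.4] M [ 0.02 -0.01  0.03] w 0.0278
```

>>> {"method": "move_arm", "body": {
  "rows": [
    [[0,0,8,0,0,0,0.672],[0,0,6,0,0,0,0.672]]
  ]
}}

```text
time: 21.55
tcp_pos: [0.5872, -0.2193, 0.0906]
orientation: [[-0.225, -0.974, -0.004], [-0.974, 0.225, 0.001], [-0.0, 0.004, -1.0]]
wrist_force: [0.3, 0.3, -0.8]
grip_width: 0.0279
```

```bash
python3 go.py .5884 -.2197 .088 -103
```

```text
t 21.55 shift [ 0.1 -1.2  2.6] turn [0.0039 0.0001 0.0003] tilt [-0.0038  0.0009] F [ 0.3  0.3 -0.8] M [ 0.02 -0.08  0.  ] w 0.0279
```

>>> {"method": "move_arm", "body": {
  "rows": [
    [[0,-0.6,1.5,0.003,0,0,0.672],[0,0,1,0,0,0,0.672],[0,0,0.5,0,0,0,0.672]]
  ]
}}

```text
time: 21.85
tcp_pos: [0.5876, -0.2196, 0.0868]
orientation: [[-0.224, -0.975, -0.002], [-0.975, 0.224, -0.0], [0.001, 0.002, -1.0]]
wrist_force: [-0.9, 0.7, 2.2]
grip_width: 0.028
```

```bash
python3 go.py .5884 -.2197 .088 -103
```

```text
t 21.85 shift [-0.  -0.8 -1.2] turn [ 0.0023 -0.0006  0.0007] tilt [-0.0023 -0.0001] F [-0.9  0.7  2.2] M [ 0.23  0.41 -0.01] w 0.028
```

>>> {"method": "move_arm", "body": {
  "rows": [
    [[0,0,0,0,0,0,0.62],[0,0,0,0,0,0,0.55],[0,0,0,0,0,0,0.45],[0,0,0,0,0,0,0.4]]
  ]
}}

```text
time: 22.25
tcp_pos: [0.5883, -0.2197, 0.088]
orientation: [[-0.224, -0.975, 0.0], [-0.975, 0.224, -0.0], [0.0, -0.0, -1.0]]
wrist_force: [0.1, 0.1, -0.2]
grip_width: 0.0513
```

```bash
python3 go.py .5884 -.2197 .088 -103
```

```text
t 22.25 shift [-0.  -0.1 -0. ] turn [-0.0005 -0.0003  0.0006] tilt [ 0.0004 -0.0004] F [ 0.1  0.1 -0.2] M [-0.03  0.06 -0.01] w 0.0513
```

>>> {"method": "move_arm", "body": {
  "rows": [
    [[0,0,-10,0,0,0,0.4],[0,0,-20,0,0,0,0.4],[0,0,-30,0,0,0,0.4],[0,0,-40,0,0,0,0.4],[0,0,-40,0,0,0,0.4]]
  ]
}}

```text
time: 22.75
tcp_pos: [0.5849, -0.2191, 0.228]
orientation: [[-0.225, -0.974, -0.014], [-0.974, 0.225, 0.002], [0.001, 0.014, -1.0]]
wrist_force: [0.9, -0.0, 0.1]
grip_width: 0.0515
```

```bash
python3 go.py .5884 -.2197 .088 -103
python3 - <<'E'
from h import *
for n in("wrist","side","top"):
  c=read_camera(n)
  for th in(["tongs_grip","stand"] if n=="wrist" else["tongs_grip","holder","stub","vial_white"]):
    for r in pinpoint(n,th)[:3]: print(n,th,np.round(r["location"],1),round(r["score"],2),[atz(c,r["location"],z)[:2].round(4).tolist() for z in((.104,) if th=="tongs_grip" else (0,.036))])
  if n=="wrist":
    im=c["pixels"].astype(int);m=((im[...,1]>im[...,0]+20)&(im[...,1]>im[...,2]+15)).astype(np.uint8)
    k,l,st,ct=cv2.connectedComponentsWithStats(m)
    for i in range(1,k):
      if st[i,4]>60:
        y,x=np.nonzero(l==i);print(st[i],"bottom edge world",[atz(c,(q,y.max()),.126)[:2].round(4).tolist() for q in(x[y>=y.max()-1].min(),x[y>=y.max()-1].max())])
E
```

```text
t 22.75 shift [ -0.3  -5.5 139.9] turn [ 0.0139 -0.001  -0.0001] tilt [-0.0138  0.0021] F [ 0.9 -0.   0.1] M [ 0.01 -0.16 -0.02] w 0.0515
wrist tongs_grip [253.6 180.2] 0.95 [[0.5862, -0.2198]]
wrist tongs_grip [230.6  33.3] 0.85 [[0.6972, -0.2285]]
wrist tongs_grip [404.9 160.5] 0.64 [[0.5747, -0.3427]]
wrist stand [253.5 152.5] 0.66 [[0.5869, -0.2203], [0.5945, -0.2219]]
[359 127  25  39 256] bottom edge world [[0.5861, -0.3018], [0.5856, -0.304]]
[366 130  22  39  99] bottom edge world [[0.583, -0.3051], [0.5828, -0.3059]]
[369 131  24  41 112] bottom edge world [[0.5801, -0.3071], [0.5798, -0.3085]]
[373 133  24  42 124] bottom edge world [[0.5771, -0.3097], [0.5768, -0.3112]]
[377 135  25  43 140] bottom edge world [[0.5741, -0.3124], [0.5737, -0.3139]]
[503 135   9  24 162] bottom edge world [[0.5676, -0.4048], [0.5663, -0.4106]]
[381 137  42  52 930] bottom edge world [[0.5629, -0.3218], [0.5622, -0.3248]]
[424 156  43  51 537] bottom edge world [[0.5406, -0.353], [0.5395, -0.3575]]
[233 170   7  34 225] bottom edge world [[0.5783, -0.2016], [0.5773, -0.2061]]
[265 170   8  34 219] bottom edge world [[0.5727, -0.2257], [0.5717, -0.2302]]
side tongs_grip [319.4 261.8] 0.94 [[0.6941, -0.2337]]
side tongs_grip [265.2 259.8] 0.8 [[0.588, -0.2194]]
side tongs_grip [269.2 306.3] 0.76 [[0.586, -0.317]]
side holder [225.7 149.8] 0.76 [[0.5144, 0.2196], [0.516, 0.1807]]
side stub [225.3 144.3] 0.43 [[0.5139, 0.2434], [0.5156, 0.2034]]
side vial_white [300.9 257.8] 0.68 [[0.6759, -0.1595], [0.6701, -0.1809]]
top tongs_grip [331.9 186.9] 0.55 [[0.5903, -0.2161]]
top holder [143.9 215.4] 0.83 [[0.5123, 0.2415], [0.5124, 0.2336]]
top stub [147.3 220.2] 0.53 [[0.5004, 0.2325], [0.5009, 0.2248]]
top vial_white [232.  220.7] 0.15 [[0.5045, 0.018], [0.5049, 0.0169]]
```

```bash
python3 -c "
from rig import hand_in;print(hand_in())"
```

```text
the job is handed in; nothing more can be done
None
```

The brass stub is home in the holder's socket, and the sprung tongs are back in their stand and let go. I handed the job in at about 23 s of the 67 s allowed; it gave no verdict.

**What I did:** I took the small green tongs from the orange stand and gripped the brass (green-dot) stub in the near pocket. The wrist picture showed the stub in the tongs, clear of the block. I pressed it past the socket's catch onto a hard stop, with the wrist reading 15–19 N for over 1 s, and the height did not change under that force.

**Last checks:**
- **Stub:** From above, its dot was about 1.5 mm from the socket's middle, on the side the catch pushes towards. It looked upright, and the wrist force fell to about zero when I opened the tongs.
- **Tongs:** The wrist and side cameras put the grip point within about 2 mm of the stand's middle, standing open. The tips touched the floor at about the height where I picked them up (1 mm lower by the reading), and the gripper is clear above them.

**Uncertain or in disagreement:**
- The force on the socket floor itself was not measured, only at the wrist, so some of the 15–19 N may have been friction from the catch.
- While squeezing the stub, the gripper read 17.5 mm, below the 19 mm or more I expected. The picture showed the blades about 12 mm apart with the stub between them.
- After release, the networks' fixes on the holder and stub from the top and side cameras were up to about 1–2 cm off the wrist camera's. I relied on the wrist camera.
- I did not measure the steel stub, the vials or the dish again at the end. I saw no sign of having touched any of them.

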